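# Sort two kinds of spent vials down the diverter chute and nest the dishes

### The arm

A 6-joint arm with a two-finger parallel gripper is mounted at the origin on the work surface. World frame = base frame: x ahead of the robot, y to its left, z up, the work surface at z = 0. Lengths are in mm, angles in rad, forces in N, time in s.
With the tool pointing down it reaches from about 350 to 925 mm from the base axis. Payload 6.4 kg.
Tool frame: the origin (TCP) lies midway between the tips of the shut fingers; the grasp point (between the pads) lies 19 mm behind it; z points along the fingers, y is the line along which they close (so a half turn about z gives the same grasp; the last joint's range is limited). The gripper opens to 94 mm and grips with 3 to 60 N. Pads are 16 mm wide; open, the fingers measure 119 mm over their backs; the gripper's body (75 mm by 177 mm) begins 78 mm behind the grasp point.
Start: joints at [-1.51, 0.245, 1.558, -0, 1.339, -0.174], TCP at [151.226, -632.174, 205.455] pointing down, gripper open.
Joint ranges: [-3.13, 3.13], [-1.02, 2.26], [0.13, 2.54], [-0.95, 4.09], [0.21, 2.88], [-2.74, 2.74]. Speed limits (rad/s): [2.57, 2.57, 3.14, 3.14, 3.14, 3.14].

### API

Orientations are given as a unit quaternion [x, y, z, w].
In Python, from plant import robot gives the robot as it stands.
- The arm moves only by the tool play_rows, never from a script. Its argument "plan" is a list of rows, each an object with "travel": the shift along the tool's x, y, z in cm, a list of three; "dr": the turn, a rotation vector about the tool's x, y, z in degrees, a list of three. In form: [{"travel": [tx, ty, tz], "dr": [wx, wy, wz]}, ...]. A call has 1 to 5 rows; each row is the pose to reach, as a shift and turn from the pose commanded when the call began, along the tool's axes at that moment; what a row does not reach only later rows make up. A row lasts 1/12 s, in which the tool goes at most 41.7 mm and 7.16 degrees, less where a joint would pass 70% of its speed; a pose out of reach is approached as far as the arm can. A call with a gripper value outside its range is refused whole. "jaw" is the finger opening in cm, from 0 to 9.4, set as the call begins (left out, the last holds). The fingers move at their own pace and stop on an object; "squeeze" is the grip in N (left out, the last holds). Time passes only in rows, so rows that repeat a pose let the fingers close. It gives the time, the measured TCP pose, the force, the opening and the grip force at its end, in the units of the state.
- robot.get_obs(): the state, without advancing time (a new reading comes with each control period).
- robot.read_camera(name): name is "scene" or "top"; returns (picture, depth): 480x640x3 uint8, red, green, blue; 480x640 float32, mm along the optical axis (not along the pixel's ray), 0 where there is no reading.
- robot.camera_info(name): a dict with "vfov" (degrees; the focal length in pixels is half the picture's height over the tangent of half this angle, whatever the lens; pixels are square), "cx", "cy" (the principal point, pixels), "camera_from_world" (4x4, takes a point from world to camera coordinates). Camera axes: x right, y down, z forward; pixel columns grow to the right and rows downward; lengths in mm; the calibration is good to about 2 mm. A picture is of the moment at which its call begins. camera_info takes no time and is no camera call.
- robot.finish_job(): hands the job in; it is judged then, once.
The state is a dict: "time_s": time; "joint_pos": joint angles; "joint_vel": joint speeds; "joint_efforts": joint torques, N m; "tool_pos": TCP position; "tool_rot": TCP orientation; "contact_force": force on the tool from outside, world axes, zero at the start; "torque": the same for the moment, N m; "finger_gap": finger opening in mm; "gripper_force": force on a finger pad.
Only numpy, scipy, OpenCV 4.12 (cv2) and the standard library are available. Lean on these libraries where they do the work, as an engineer would, in place of code of your own. Each camera call takes 0.05 s, during which the arm holds its last target. There are 200 camera calls.

### The job

Sort the capped vials in the dishes: swing the chute's flap fully over so that it leads to the blue tray and pour all the blue-capped vials down the chute first, then swing it fully over for the red tray and pour the red-capped ones; vials get into the trays by the chute only, never by hand. When all are in their trays, nest the emptied dishes on the bench, same way round: the medium one flat inside the large one and the small one flat inside the medium one. Leave the other bench equipment where it is.

Things in the scene. Friction and masses are not known exactly. Their poses are not given: they have to be found in the camera images.
- dish_large: large aluminium pouring dish, open trough: floor inside 100 (x) by 84 mm (y), 4 mm thick; walls 3 thick, to z = 30; slippery bowl. Front (-x): spout sloping up 35 deg, its edge at x = -79, z = 24 mm. White upright grip fin on the back rim: centre x = 45.5, y = 0, 15 mm long (x), 10 thick (y), z = 30 to 75. Origin: centre of underside. 140 g; blue vials or none
- dish_medium: medium aluminium pouring dish, open trough: floor inside 70 (x) by 60 mm (y), 4 mm thick; walls 3 thick, to z = 30; slippery bowl. Front (-x): spout sloping up 35 deg, its edge at x = -64, z = 24 mm. White upright grip fin on the back rim: centre x = 30.5, y = 0, 15 mm long (x), 10 thick (y), z = 30 to 75. Origin: centre of underside. 100 g; red vials
- dish_medium_fin (a point): grip point on the medium dish's fin, 56 mm above its underside. Nested in the large dish (same way round, floor on floor) the medium dish lies 4 mm up; best 8 mm forward of centre (x = -8 in the large dish's frame), which leaves 8 mm between the fins and 9 mm at each side
- dish_small: small aluminium pouring dish, open trough: floor inside 40 (x) by 36 mm (y), 4 mm thick; walls 3 thick, to z = 30; slippery bowl. Front (-x): spout sloping up 35 deg, its edge at x = -49, z = 24 mm. White upright grip fin on the back rim: centre x = 15.5, y = 0, 15 mm long (x), 10 thick (y), z = 30 to 75. Origin: centre of underside. 60 g; blue vials or none
- dish_small_fin (a point): grip point on the small dish's fin, 56 mm above its underside. Nested in the medium dish (same way round, floor on floor) the small dish lies 4 mm up; best 8 mm forward of centre (x = -8 in the medium dish's frame), which leaves 8 mm between the fins and 9 mm at each side
- blue_1: blue-capped white vial, rigid cylinder 16 mm diameter, 28 mm long, 12 g; origin at its centre, x along its length towards the cap; lies in a dish at the start; may be absent
- blue_2: blue-capped white vial, rigid cylinder 16 mm diameter, 28 mm long, 12 g; origin at its centre, x along its length towards the cap; lies in a dish at the start; may be absent
- blue_3: blue-capped white vial, rigid cylinder 16 mm diameter, 28 mm long, 12 g; origin at its centre, x along its length towards the cap; lies in a dish at the start; may be absent
- blue_4: blue-capped white vial, rigid cylinder 16 mm diameter, 28 mm long, 12 g; origin at its centre, x along its length towards the cap; lies in a dish at the start; may be absent
- blue_5: blue-capped white vial, rigid cylinder 16 mm diameter, 28 mm long, 12 g; origin at its centre, x along its length towards the cap; lies in a dish at the start; may be absent
- red_1: red-capped white vial, rigid cylinder 16 mm diameter, 28 mm long, 12 g; origin at its centre, x along its length towards the cap; lies in a dish at the start; may be absent
- red_2: red-capped white vial, rigid cylinder 16 mm diameter, 28 mm long, 12 g; origin at its centre, x along its length towards the cap; lies in a dish at the start; may be absent
- red_3: red-capped white vial, rigid cylinder 16 mm diameter, 28 mm long, 12 g; origin at its centre, x along its length towards the cap; lies in a dish at the start; may be absent
- chute: fixed open steel trough, falls at 33 deg to its -x, slippery, 120 mm wide, side walls 40 mm high, 15 mm at the top end. Floor from x = 105, z = 183 mm to x = -100, z = 50; origin on the bench. The lowest 50 mm are split by a divider into a +y and a -y exit, each over a tray. Pour above floor point x = 47, z = 145; vials slide down by themselves
- flap (a joint): orange diverter flap hinged on the divider's nose (axis square to the trough's floor, meeting it at x = -54, y = 0, z = 80 mm of the chute), free end uphill. 0 = straight; +-0.68 rad = against a side wall. Positive: free end to the chute's +y, vials go to the -y exit; negative: to the +y exit. Stiff, about 2 N at the knob; stays where left
- flap_knob (a point): centre of the yellow ball knob, 26 mm diameter, on a stem on top of the flap; 55 mm from the hinge axis along the flap and 75 mm above the trough's floor (square to it)
- tray_blue: fixed blue catch tray under one of the two exits (which one changes); outside 116 x 64 mm, walls 3 mm thick and 40 mm high, 75 mm at the -x end; origin: centre of its underside, axes parallel to the chute's
- tray_red: fixed red catch tray under one of the two exits (which one changes); outside 116 x 64 mm, walls 3 mm thick and 40 mm high, 75 mm at the -x end; origin: centre of its underside, axes parallel to the chute's
- mini_centrifuge: bystander, leave alone: white mini centrifuge with clear dome, 140 mm diameter, 98 mm high; origin: centre of its underside
- vortex_mixer: bystander, leave alone: white vortex mixer, 104 mm diameter, 85 mm high; origin: centre of its underside
- wash_bottle: bystander, leave alone: wash bottle, 60 mm diameter, 150 mm high; origin: centre of its underside
- reagent_jar: bystander, leave alone: amber jar, 44 mm diameter, 50 mm high; origin: centre of its underside
- timer: bystander, leave alone: grey bench timer, 60 x 60 x 18 mm; origin: centre of its underside
- tip_box: bystander, leave alone: blue box of pipette tips, 85 x 125 x 50 mm; origin: centre of its underside
There are look-alikes about, which are no part of the job. There is more than one size of the tray_red; the one meant has the size given above. What is shaped like the dish_medium but pink is not meant.

How it is judged (in metres and radians):
On the way, in this order (a step that is already met when the one before it is completed fails the run):
1. the flap is fully over and leads to the blue tray (((value of joint flap above 0.6 rad and y of tray_blue in the frame of chute below 0 m) or (value of joint flap below -0.6 rad and y of tray_blue in the frame of chute above 0 m))), for 0.2 s.
2. all blue-capped vials lie in the blue tray (x of blue_1 in the frame of tray_blue between -0.058 and 0.058 m and y of blue_1 in the frame of tray_blue between -0.032 and 0.032 m and z of each of blue_1, blue_2, blue_3, blue_4, blue_5 in the frame of tray_blue below 0.05 m and x of blue_2 in the frame of tray_blue between -0.058 and 0.058 m and y of blue_2 in the frame of tray_blue between -0.032 and 0.032 m and x of blue_3 in the frame of tray_blue between -0.058 and 0.058 m and y of blue_3 in the frame of tray_blue between -0.032 and 0.032 m and x of blue_4 in the frame of tray_blue between -0.058 and 0.058 m and y of blue_4 in the frame of tray_blue between -0.032 and 0.032 m and x of blue_5 in the frame of tray_blue between -0.058 and 0.058 m and y of blue_5 in the frame of tray_blue between -0.032 and 0.032 m), for 0.3 s.
3. the flap is fully over and leads to the red tray (((value of joint flap above 0.6 rad and y of tray_red in the frame of chute below 0 m) or (value of joint flap below -0.6 rad and y of tray_red in the frame of chute above 0 m))), for 0.2 s.
4. all red-capped vials lie in the red tray (x of red_1 in the frame of tray_red between -0.058 and 0.058 m and y of red_1 in the frame of tray_red between -0.032 and 0.032 m and z of each of red_1, red_2, red_3 in the frame of tray_red below 0.05 m and x of red_2 in the frame of tray_red between -0.058 and 0.058 m and y of red_2 in the frame of tray_red between -0.032 and 0.032 m and x of red_3 in the frame of tray_red between -0.058 and 0.058 m and y of red_3 in the frame of tray_red between -0.032 and 0.032 m), for 0.3 s.
At the end, for the whole second after the job is handed in: Blue-capped vials in the blue tray, red-capped in the red; large dish flat on the bench, medium in it, small in the medium, each flat on the floor below (8 mm in height, 14 mm sideways, 22 mm forward to 12 mm back of centre, same way round within 0.3 rad); all at rest (all of step 2 and all of step 4 and x of dish_medium in the frame of dish_large between -0.022 and 0.012 m and y of dish_medium in the frame of dish_large between -0.014 and 0.014 m and z of dish_medium in the frame of dish_large between -0.002 and 0.008 m and angle between the x axis of dish_medium and the x axis of dish_large, either way round below 0.3 rad and angle between each of dish_medium, dish_small's own z axis and vertical below 0.1 rad and x of dish_medium_fin in the frame of dish_large above 0 m and x of dish_small in the frame of dish_medium between -0.022 and 0.012 m and y of dish_small in the frame of dish_medium between -0.014 and 0.014 m and z of dish_small in the frame of dish_medium between -0.002 and 0.008 m and angle between the x axis of dish_small and the x axis of dish_medium, either way round below 0.3 rad and x of dish_small_fin in the frame of dish_medium above 0 m and angle between dish_large's own z axis and vertical below 0.08 rad and height (world z) of dish_large below 0.008 m and linear speed of each of dish_large, dish_medium, dish_small, blue_1, blue_2, blue_3, blue_4, blue_5, red_1, red_2, red_3 below 0.03 m/s); the robot touches nothing.
It fails at once if a vial is put into or moved within a tray by the fingers ((contact force between the fingers and blue_1 above 0.3 N and horizontal distance between blue_1 and tray_blue below 0.05 m and height (world z) of blue_1 below 0.15 m) or (contact force between the fingers and blue_1 above 0.3 N and horizontal distance between blue_1 and tray_red below 0.05 m and height (world z) of blue_1 below 0.15 m) or (contact force between the fingers and blue_2 above 0.3 N and horizontal distance between blue_2 and tray_blue below 0.05 m and height (world z) of blue_2 below 0.15 m) or (contact force between the fingers and blue_2 above 0.3 N and horizontal distance between blue_2 and tray_red below 0.05 m and height (world z) of blue_2 below 0.15 m) or (contact force between the fingers and blue_3 above 0.3 N and horizontal distance between blue_3 and tray_blue below 0.05 m and height (world z) of blue_3 below 0.15 m) or (contact force between the fingers and blue_3 above 0.3 N and horizontal distance between blue_3 and tray_red below 0.05 m and height (world z) of blue_3 below 0.15 m) or (contact force between the fingers and blue_4 above 0.3 N and horizontal distance between blue_4 and tray_blue below 0.05 m and height (world z) of blue_4 below 0.15 m) or (contact force between the fingers and blue_4 above 0.3 N and horizontal distance between blue_4 and tray_red below 0.05 m and height (world z) of blue_4 below 0.15 m) or (contact force between the fingers and blue_5 above 0.3 N and horizontal distance between blue_5 and tray_blue below 0.05 m and height (world z) of blue_5 below 0.15 m) or (contact force between the fingers and blue_5 above 0.3 N and horizontal distance between blue_5 and tray_red below 0.05 m and height (world z) of blue_5 below 0.15 m) or (contact force between the fingers and red_1 above 0.3 N and horizontal distance between red_1 and tray_blue below 0.05 m and height (world z) of red_1 below 0.15 m) or (contact force between the fingers and red_1 above 0.3 N and horizontal distance between red_1 and tray_red below 0.05 m and height (world z) of red_1 below 0.15 m) or (contact force between the fingers and red_2 above 0.3 N and horizontal distance between red_2 and tray_blue below 0.05 m and height (world z) of red_2 below 0.15 m) or (contact force between the fingers and red_2 above 0.3 N and horizontal distance between red_2 and tray_red below 0.05 m and height (world z) of red_2 below 0.15 m) or (contact force between the fingers and red_3 above 0.3 N and horizontal distance between red_3 and tray_blue below 0.05 m and height (world z) of red_3 below 0.15 m) or (contact force between the fingers and red_3 above 0.3 N and horizontal distance between red_3 and tray_red below 0.05 m and height (world z) of red_3 below 0.15 m)).
It fails at once if other bench equipment is shifted more than 40 mm or tipped (distance of any of mini_centrifuge, vortex_mixer, wash_bottle, reagent_jar, timer, tip_box from where it was at the start of the episode above 0.04 m or angle between any of mini_centrifuge, vortex_mixer, wash_bottle, reagent_jar, timer, tip_box's own z axis and vertical above 0.4 rad).
Of blue_1, blue_2, blue_3, blue_4, blue_5 only 2 to 5 are there at a start; the rules pass over those that are not, and their reading is None.
Of red_1, red_2, red_3 only 1 to 3 are there at a start; the rules pass over those that are not, and their reading is None.
At some moment in a run one of dish_large, dish_medium, dish_small may be knocked a few centimetres aside while the robot is not near it.
It also fails if it takes over 210 s, if anything falls off the work surface, if the arm or the gripper's body presses on something with over 40 N, if the wrist force passes 120 N, or if a joint passes its speed limit or range.

## Working session

There is one attempt and no reset: what is moved stays moved. The work goes in short steps, Python scripts to look and compute and a tool call to move; the robot and the scene stay as the last step left them, time stands still between calls to the robot, and variables do not carry over. Pictures are saved under pics/ and viewed, at most 14 in all, crops included, and the job is handed in when it is done.

Besides the shell and the picture viewer there is one more tool, called after "Call:" as a command line: name --argument value ..., lists and objects as JSON in quotes. play_rows: Moves the arm, as the interface text tells. Its arguments: {"type":"object","properties":{"plan":{"type":"array"},"jaw":{"type":"number"},"squeeze":{"type":"number"}},"required":["plan"]}

```bash
mkdir -p pics; ls; python3 - <<'E'
from plant import robot
import cv2,numpy as np,pickle
d={}
for n in("scene","top"):
    p,z=robot.read_camera(n);d[n]=(p,z,robot.camera_info(n));cv2.imwrite(f"pics/{n}0.png",p[:,:,::-1])
    print(n,d[n][2])
pickle.dump(d,open("d0.pkl","wb"));print(robot.get_obs())
E
```

```text
pics
scene {'vfov': 56.23100626545539, 'cx': 325.30733439384306, 'cy': 237.05722129016695, 'camera_from_world': array([[ 2.43169904e-01,  9.69810627e-01, -1.83233576e-02,
        -1.77729049e+02],
       [ 6.22428031e-01, -1.70499902e-01, -7.63880311e-01,
        -2.25476192e+02],
       [-7.43943374e-01,  1.74347730e-01, -6.45097763e-01,
         1.55564732e+03],
       [ 0.00000000e+00,  0.00000000e+00,  0.00000000e+00,
         1.00000000e+00]])}
top {'vfov': 55.76198813029626, 'cx': 325.5060603798636, 'cy': 235.57950333236798, 'camera_from_world': array([[ 2.45124578e-02, -9.99698422e-01, -1.48486150e-03,
         4.62355399e+01],
       [-9.89164968e-01, -2.40390665e-02, -1.44826757e-01,
         5.20801449e+02],
       [ 1.44747386e-01,  5.01883275e-03, -9.89455914e-01,
         1.10020131e+03],
       [ 0.00000000e+00,  0.00000000e+00,  0.00000000e+00,
         1.00000000e+00]])}
{'time_s': 0.1, 'joint_pos': array([-1.51009952e+00,  2.45744878e-01,  1.55889271e+00,  2.43273767e-05,
        1.33870976e+00, -1.74064317e-01]), 'joint_vel': array([ 1.61338400e-04, -7.58714679e-04, -1.67566809e-03, -1.61240631e-03,
        9.61880022e-05,  3.88117221e-04]), 'joint_efforts': array([-7.38214949e-04, -4.16912162e+01, -3.15526450e+01,  6.86230813e-02,
        3.10019148e-02, -5.20405035e-05]), 'tool_pos': array([ 151.19812883, -631.60824663,  204.45482599]), 'tool_rot': array([ 9.93118755e-01,  1.17108366e-01,  6.15207242e-05, -8.75266244e-04]), 'contact_force': array([-0.24693746,  0.37550091,  1.07642264]), 'torque': array([-0.03939624, -0.02951277,  0.05923042]), 'gripper_force': 0.0, 'finger_gap': 93.92196542052783}
```

View pics/scene0.png

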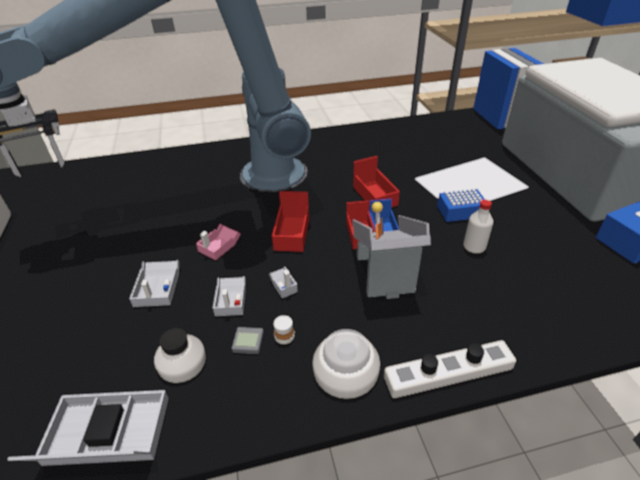

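View pics/top0.png

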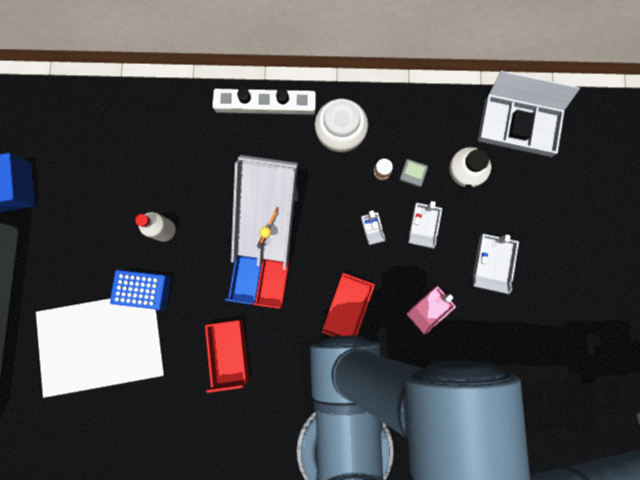

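```bash
cat > h.py <<'E'
from plant import robot
import cv2,numpy as np,pickle
from scipy.spatial.transform import Rotation as R
def shot(n="top"):
    p,z=robot.read_camera(n);return p,z,robot.camera_info(n)
def f(i): return 240/np.tan(np.radians(i["vfov"]/2))
def ray(i,u,v):
    T=i["camera_from_world"];d=T[:3,:3].T@np.array([(u-i["cx"])/f(i),(v-i["cy"])/f(i),1]);return -T[:3,:3].T@T[:3,3],d
def atz(i,u,v,z):
    o,d=ray(i,u,v);return o+d*(z-o[2])/d[2]
def proj(i,P):
    T=i["camera_from_world"];c=np.atleast_2d(P)@T[:3,:3].T+T[:3,3];return c[:,:2]/c[:,2:]*f(i)+[i["cx"],i["cy"]]
def cloud(z,i):
    v,u=np.mgrid[:480,:640];T=i["camera_from_world"];c=np.stack([(u-i["cx"])/f(i)*z,(v-i["cy"])/f(i)*z,z],-1)
    return (c-T[:3,3])@T[:3,:3]
def crop(p,x,y,w,h,s,name):
    cv2.imwrite(name,cv2.resize(p[y:y+h,x:x+w,::-1],None,fx=s,fy=s,interpolation=cv2.INTER_CUBIC))
E
python3 - <<'E'
from h import *
d=pickle.load(open("d0.pkl","rb"));p,z,i=d["top"]
crop(p,350,190,180,120,4.4,"pics/c1.png");crop(p,215,145,110,170,3.5,"pics/c2.png")
c=cloud(z,i)
print(i["camera_from_world"][:3,:3].T@-i["camera_from_world"][:3,3])
for u,v in[(265,232),(262,262),(277,208),(507,238),(433,205),(374,211),(495,265),(265,170)]:print(u,v,c[v,u].round(),z[v,u])
E
```

```text
[ 354.77393938   53.21945055 1164.09532838]
265 232 [503. 190. 186.] 990.1217
262 262 [449. 215.  40.] 1126.9033
277 208 [566. 172. 138.] 1046.4019
507 238 [ 519. -381.   76.] 1098.3049
433 205 [ 596. -202.   76.] 1110.2487
374 211 [593. -66.   2.] 1184.11
495 265 [ 459. -376.    5.] 1159.3601
265 170 [646. 199. 171.] 1025.071
```

View pics/c1.png

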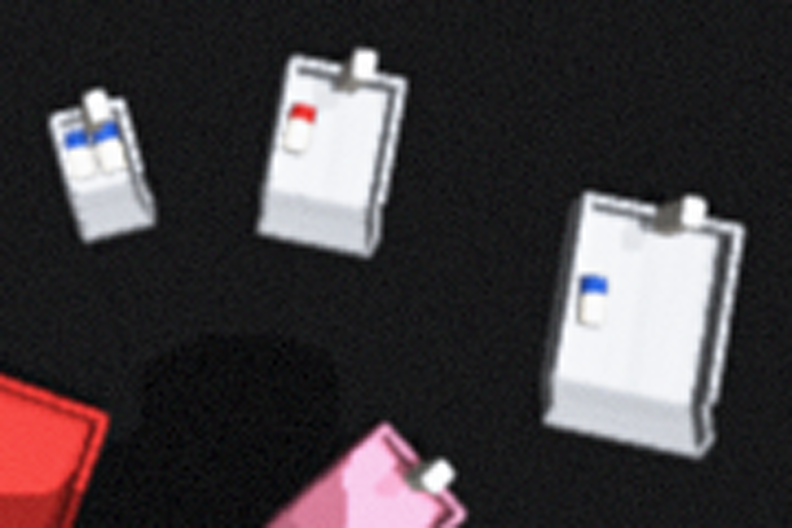

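View pics/c2.png

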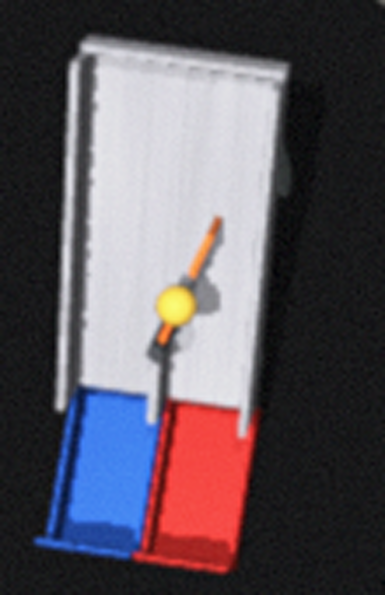

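```bash
cat >> h.py <<'E'
from scipy.optimize import least_squares
DIM=dict(large=(50,42,79,45.5),medium=(35,30,64,30.5),small=(20,18,49,15.5))
def model(s):
    a,b,e,fx=DIM[s];return np.array([[a+3,b+3,30],[a+3,-b-3,30],[-e,b+3,24],[-e,-b-3,24],[fx,0,75]],float)
def W(M,q): 
    return M@R.from_euler("z",q[2]).as_matrix().T+[q[0],q[1],0]
def fit(i,s,px,q0):
    r=least_squares(lambda q:(proj(i,W(model(s),q*[1,1,.01]))-px).ravel(),np.array(q0)*[1,1,100])
    return r.x*[1,1,.01],r.fun.reshape(-1,2)
def fin(s,q,h=56): return W(np.array([[DIM[s][3],0,h]],float),q)[0]
E
python3 - <<'E'
from h import *
d=pickle.load(open("d0.pkl","rb"));p,z,i=d["top"]
o=np.array([350,190])
P=dict(large=[(584,192),(744,228),(546,424),(710,458),(693,211)],medium=[(292,55),(406,78),(258,234),(372,257),(365,65)],small=[(50,113),(124,97),(84,242),(155,218),(96,102)])
for s in P:
    px=np.array(P[s])/4.4+o;q0=atz(i,*px[:4].mean(0),27);q,e=fit(i,s,px,[q0[0],q0[1],-.1]);print(s,q.round(3),e.round(1).tolist(),fin(s,q).round(1))
c=cloud(z,i)
m=np.zeros((480,640),bool);m[165:200,243:288]=1;m&=np.abs(c[...,2]-140)<60
A=c[m];
for _ in range(6):
    co=np.linalg.lstsq(np.c_[A[:,:2],np.ones(len(A))],A[:,2],rcond=None)[0];r=A[:,2]-np.c_[A[:,:2],np.ones(len(A))]@co;A=A[np.abs(r)<max(3,2*r.std())]
print(co,np.hypot(co[0],co[1]),np.arctan2(co[1],co[0]),r.std(),len(A))
for nm,(u,v) in dict(tr=(288,65),tl=(85,40),bl=(62,410),br=(245,435),knob=(176,305),fe=(217,220),nose=(157,345)).items():
    u=u/3.5+215;v=v/3.5+145;print(nm,u,v,c[int(v+.5),int(u+.5)].round())
E
```

```text
large [ 4.73035e+02 -3.74648e+02 -1.73000e-01] [[0.6, 0.9], [-0.4, -0.3], [0.6, -0.2], [-0.9, -0.8], [0.1, 0.5]] [ 517.9 -382.5   56. ]
medium [ 5.66344e+02 -1.96687e+02 -1.81000e-01] [[0.1, 0.8], [-0.3, 0.7], [0.3, -0.8], [0.1, -0.8], [-0.1, 0.2]] [ 596.3 -202.2   56. ]
small [ 5.56179e+02 -5.83770e+01  2.82000e-01] [[0.3, 0.6], [-0.6, 0.1], [-0.0, -1.2], [-0.2, 0.0], [0.4, 0.4]] [571.1 -54.1  56. ]
[ 6.46956587e-01 -7.74782989e-02 -2.29124108e+02] 0.651579398529292 -0.11919046413518948 1.586526799452385 1341
tr 297.2857142857143 163.57142857142858 [659. 126. 183.]
tl 239.28571428571428 156.42857142857142 [671. 255. 192.]
bl 232.71428571428572 262.1428571428571 [451. 295.   1.]
br 285.0 269.2857142857143 [436. 161.   2.]
knob 265.2857142857143 232.14285714285714 [503. 190. 186.]
fe 277.0 207.85714285714286 [566. 172. 138.]
nose 259.85714285714283 243.57142857142856 [484. 210. 121.]
```

```bash
cat >> h.py <<'E'
CH=np.array([556.,202.3]);CY=-.119
def chute(P): return W(np.atleast_2d(np.array(P,float)),[CH[0],CH[1],CY])[0]
def knob(t):
    a=np.radians(33);u=np.array([np.cos(a),0,np.sin(a)]);n=np.array([-np.sin(a),0,np.cos(a)])
    return chute(np.array([-54,0,80])+55*(np.cos(t)*u+np.sin(t)*np.array([0,1,0]))+75*n)
def rot(yaw,tilt=0): return R.from_euler("z",yaw)*R.from_euler("y",-tilt)*R.from_euler("x",np.pi)
def legs(*L):
    "L: (tcp xyz, yaw, tilt_rad); prints travel cm, dr deg of each from the one before"
    o=robot.get_obs();p=o["tool_pos"];r=R.from_quat(o["tool_rot"])
    for t,y,ti in L:
        n=rot(y,ti);t=np.array(t,float);tr=r.inv().apply(t-p)/10;dr=np.degrees((r.inv()*n).as_rotvec())
        print("to",t.round(1),"travel",tr.round(2).tolist(),"dr",dr.round(1).tolist(),"rows>=",round(max(np.linalg.norm(tr)/4.17,np.linalg.norm(dr)/7.16),1));p,r=t,n
E
python3 - <<'E'
from h import *
d=pickle.load(open("d0.pkl","rb"));i=d["top"][2]
for t in(-.3,-.35,-.4,-.68,.68):print(t,knob(t).round(1),proj(i,knob(t)).round(1))
k=knob(-.34);print(atz(i,265.3,232.1,171))
legs(((480,-250,320),CY,0),((k[0],k[1],320),CY,0),((k[0],k[1],158),CY,0))
E
```

```text
-0.3 [503.6 192.2 171.5] [[265.1 232.5]]
-0.35 [502.6 189.7 171. ] [[266.2 233. ]]
-0.4 [501.5 187.2 170.5] [[267.3 233.6]]
-0.68 [493.3 175.  166.2] [[272.9 237.6]]
0.68 [501.5 243.6 166.2] [[242.3 233.2]]
[504.60151823 191.78921606 171.        ]
to [ 480. -250.  320.] travel [40.86, -29.49, -11.49] dr [-0.1, -0.0, 20.3] rows>= 12.4
to [502.8 190.2 320. ] travel [-2.96, -43.98, -0.0] dr [0.0, 0.0, 0.0] rows>= 10.6
to [502.8 190.2 158. ] travel [-0.0, -0.0, 16.2] dr [0.0, 0.0, 0.0] rows>= 3.9
```

Candidates, in top-picture pixels. Red trays: (271,283) under the exit, (349,305) and (226,355) loose look-alikes, so (271,283) is the one. Dishes: large (495,262), medium with the red vial (425,225), small (372,227); the pink one at (431,310) is not meant. The close crop shows two blue vials in the small dish, one blue in the large and one red in the medium. Blue tray (243,280) is on the chute's +y side, so the flap must go negative. The knob is at (265,232), flap angle about -0.34.

Call:
play_rows --plan '[{"travel": [3, -2, -3.83], "dr": [0, 0, 0]}, {"travel": [13.62, -9.83, -3.83], "dr": [0, 0, 0]}, {"travel": [13.62, -9.83, -3.83], "dr": [0, 0, 0]}, {"travel": [13.62, -9.83, -3.83], "dr": [0, 0, 0]}, {"travel": [13.62, -9.83, -3.83], "dr": [0, 0, 0]}]' --jaw 5

```text
time_s: 0.52
tool_pos: [263.4, -501.4, 243.8]
tool_rot: [0.993, 0.119, 0.0, -0.001]
contact_force: [0.6, -0.4, -0.1]
finger_gap: 64.2
gripper_force: 0.0
```

Call:
play_rows --plan '[{"travel": [13.62, -9.83, -3.83], "dr": [0, 0, 0]}, {"travel": [13.62, -9.83, -3.83], "dr": [0, 0, 0]}, {"travel": [13.62, -9.83, -3.83], "dr": [0, 0, 0]}, {"travel": [13.62, -9.83, -3.83], "dr": [0, 0, 0]}, {"travel": [13.62, -9.83, -3.83], "dr": [0, 0, 0]}]'

```text
time_s: 0.93
tool_pos: [373.6, -374.4, 283.9]
tool_rot: [0.993, 0.12, 0.001, 0.001]
contact_force: [0.4, -0.7, 0.0]
finger_gap: 49.7
gripper_force: 0.0
```

Call:
play_rows --plan '[{"travel": [13.62, -9.83, -3.83], "dr": [0, 0, 20.3]}, {"travel": [13.62, -9.83, -3.83], "dr": [0, 0, 20.3]}, {"travel": [13.62, -9.83, -3.83], "dr": [0, 0, 20.3]}, {"travel": [13.62, -9.83, -3.83], "dr": [0, 0, 20.3]}, {"travel": [13.62, -9.83, -3.83], "dr": [0, 0, 20.3]}]'

```text
time_s: 1.35
tool_pos: [482.0, -248.1, 321.3]
tool_rot: [0.998, -0.059, 0.001, 0.0]
contact_force: [-0.3, 0.0, 0.2]
finger_gap: 50.2
gripper_force: 0.0
```

```bash
python3 - <<'E'
from h import *
k=knob(-.33)
legs(((k[0],k[1],320),CY,0),((k[0],k[1],158),CY,0));print(robot.get_obs()["joint_pos"])
E
```

```text
to [503.  190.7 320. ] travel [-3.05, -43.82, 0.13] dr [-0.0, -0.1, 0.1] rows>= 10.5
to [503.  190.7 158. ] travel [-0.0, -0.0, 16.2] dr [0.0, 0.0, 0.0] rows>= 3.9
[-6.84981882e-01 -8.48071517e-02  1.69832974e+00  8.56534004e-04
  1.52677597e+00  1.00316778e+00]
```

Call:
play_rows --plan '[{"travel": [-1.2, -17, 0], "dr": [0, 0, 0]}, {"travel": [-1.2, -17, 0], "dr": [0, 0, 0]}, {"travel": [-1.2, -17, 0], "dr": [0, 0, 0]}, {"travel": [-1.2, -17, 0], "dr": [0, 0, 0]}, {"travel": [-1.2, -17, 0], "dr": [0, 0, 0]}]'

```text
time_s: 1.77
tool_pos: [488.2, -75.6, 320.2]
tool_rot: [0.998, -0.057, -0.0, -0.001]
contact_force: [0.2, -0.4, -0.0]
finger_gap: 50.0
gripper_force: 0.0
```

Call:
play_rows --plan '[{"travel": [-1.2, -17, 0], "dr": [0, 0, 0]}, {"travel": [-1.2, -17, 0], "dr": [0, 0, 0]}, {"travel": [-1.2, -17, 0], "dr": [0, 0, 0]}, {"travel": [-1.2, -17, 0], "dr": [0, 0, 0]}, {"travel": [-1.2, -17, 0], "dr": [0, 0, 0]}]'

```text
time_s: 2.18
tool_pos: [496.5, 94.3, 320.0]
tool_rot: [0.998, -0.057, -0.0, -0.001]
contact_force: [0.4, -0.6, -0.0]
finger_gap: 50.1
gripper_force: 0.0
```

Call:
play_rows --plan '[{"travel": [-0.65, -9.8, 0], "dr": [0, 0, 0]}, {"travel": [-0.65, -9.8, 0], "dr": [0, 0, 0]}, {"travel": [-0.65, -9.8, 0], "dr": [0, 0, 0]}, {"travel": [-0.65, -9.8, 4], "dr": [0, 0, 0]}, {"travel": [-0.65, -9.8, 8], "dr": [0, 0, 0]}]'

```text
time_s: 2.6
tool_pos: [504.2, 188.4, 241.7]
tool_rot: [0.998, -0.059, 0.003, -0.0]
contact_force: [0.9, 0.5, -1.1]
finger_gap: 49.7
gripper_force: 0.0
```

Call:
play_rows --plan '[{"travel": [0, 0, 2], "dr": [0, 0, 0]}, {"travel": [0, 0, 4], "dr": [0, 0, 0]}, {"travel": [0, 0, 6], "dr": [0, 0, 0]}, {"travel": [0, 0, 8.2], "dr": [0, 0, 0]}, {"travel": [0, 0, 8.2], "dr": [0, 0, 0]}]'

```text
time_s: 3.02
tool_pos: [499.3, 186.3, 153.2]
tool_rot: [0.998, -0.06, -0.005, 0.001]
contact_force: [0.6, -0.6, -0.6]
finger_gap: 50.0
gripper_force: 0.0
```

```bash
python3 - <<'E'
from h import *
L=[]
for t in(-.45,-.57,-.7):
    k=knob(t);L.append(((k[0],k[1],k[2]-14),CY,0))
legs(*L);print(robot.get_obs()["joint_pos"])
E
```

```text
to [500.2 184.9 155.9] travel [0.11, 0.13, -0.27] dr [0.2, 0.5, -0.1] rows>= 0.1
to [496.9 179.5 154.1] travel [-0.27, 0.58, 0.18] dr [0.0, 0.0, 0.0] rows>= 0.2
to [492.6 174.2 151.8] travel [-0.36, 0.58, 0.23] dr [0.0, 0.0, 0.0] rows>= 0.2
[ 1.44611391e-01  3.16076412e-02  1.89443249e+00 -5.70003159e-04
  1.22495108e+00  1.83629792e+00]
```

Call:
play_rows --plan '[{"travel": [0, 0, 0], "dr": [0, 0, 0]}, {"travel": [0, 0, 0], "dr": [0, 0, 0]}, {"travel": [0, 0, 0], "dr": [0, 0, 0]}, {"travel": [0, 0, 0], "dr": [0, 0, 0]}, {"travel": [0, 0, 0], "dr": [0, 0, 0]}]' --jaw 2.4 --squeeze 8

```text
time_s: 3.43
tool_pos: [502.9, 188.6, 159.7]
tool_rot: [0.998, -0.06, 0.001, -0.001]
contact_force: [0.8, 2.3, 0.9]
finger_gap: 25.5
gripper_force: 8.0
```

```bash
python3 - <<'E'
from h import *
L=[]
for t in(-.45,-.57,-.7):
    k=knob(t);L.append(((k[0],k[1],k[2]-14),CY,0))
legs(*L)
E
```

```text
to [500.2 184.9 155.9] travel [-0.22, 0.41, 0.39] dr [-0.1, -0.2, -0.0] rows>= 0.1
to [496.9 179.5 154.1] travel [-0.27, 0.58, 0.18] dr [0.0, 0.0, 0.0] rows>= 0.2
to [492.6 174.2 151.8] travel [-0.36, 0.58, 0.23] dr [0.0, 0.0, 0.0] rows>= 0.2
```

Call:
play_rows --plan '[{"travel": [-0.2, 0.4, 0.2], "dr": [0, 0, 0]}, {"travel": [-0.35, 0.7, 0.3], "dr": [0, 0, 0]}, {"travel": [-0.5, 1.0, 0.4], "dr": [0, 0, 0]}, {"travel": [-0.7, 1.3, 0.5], "dr": [0, 0, 0]}, {"travel": [-0.9, 1.55, 0.6], "dr": [0, 0, 0]}]'

```text
time_s: 3.85
tool_pos: [493.6, 176.0, 154.4]
tool_rot: [0.998, -0.06, 0.004, -0.003]
contact_force: [9.4, 15.3, 5.0]
finger_gap: 25.8
gripper_force: 8.0
```

Call:
play_rows --plan '[{"travel": [0, 0, 0], "dr": [0, 0, 0]}, {"travel": [0, 0.1, 0], "dr": [0, 0, 0]}, {"travel": [-0.05, 0.2, 0], "dr": [0, 0, 0]}, {"travel": [-0.05, 0.2, 0], "dr": [0, 0, 0]}]'

```text
time_s: 4.18
tool_pos: [493.5, 174.9, 154.4]
tool_rot: [0.998, -0.06, 0.005, -0.004]
contact_force: [8.2, 15.2, 1.9]
finger_gap: 27.8
gripper_force: 8.0
```

```bash
python3 - <<'E'
from h import *
p,z,i=shot();crop(p,225,150,100,120,5,"pics/c3.png")
E
```

```text
(no output)
```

View pics/c3.png

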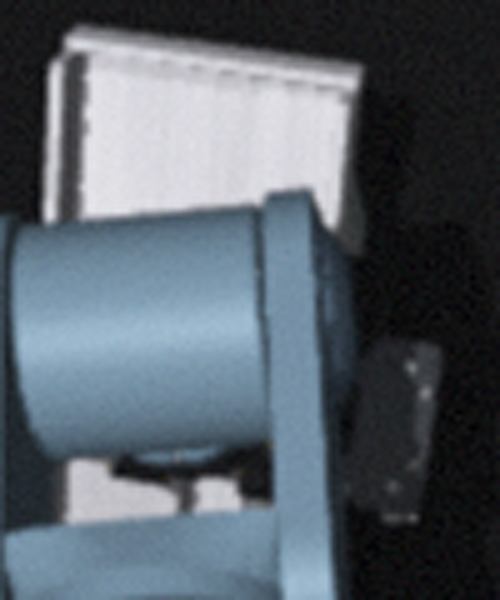

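The arm hides the flap here. The knob pose plus the 15 N reaction say it is at its stop, so I release and retreat.

Call:
play_rows --plan '[{"travel": [0, 0, 0], "dr": [0, 0, 0]}, {"travel": [0, 0, 0], "dr": [0, 0, 0]}, {"travel": [0, 0, 0], "dr": [0, 0, 0]}, {"travel": [0, 0, -3], "dr": [0, 0, 0]}, {"travel": [0, 0, -6], "dr": [0, 0, 0]}]' --jaw 5

```text
time_s: 4.65
tool_pos: [487.9, 170.8, 209.9]
tool_rot: [0.998, -0.06, -0.004, 0.001]
contact_force: [0.5, -0.7, 0.4]
finger_gap: 50.0
gripper_force: 0.0
```

Call:
play_rows --plan '[{"travel": [0, 0, -4], "dr": [0, 0, 0]}, {"travel": [0, 4, -4], "dr": [0, 0, 0]}, {"travel": [0, 8, -4], "dr": [0, 0, 0]}, {"travel": [0, 12, -4], "dr": [0, 0, 0]}, {"travel": [0, 16, -4], "dr": [0, 0, 0]}]'

```text
time_s: 5.07
tool_pos: [469.9, 11.2, 251.6]
tool_rot: [0.998, -0.059, -0.001, 0.001]
contact_force: [-0.2, -0.4, 0.2]
finger_gap: 49.5
gripper_force: 0.0
```

Call:
play_rows --plan '[{"travel": [3, 4, 0], "dr": [0, 0, 0]}, {"travel": [6, 8, 0], "dr": [0, 0, 0]}, {"travel": [6, 8, 0], "dr": [0, 0, 0]}, {"travel": [6, 8, 0], "dr": [0, 0, 0]}, {"travel": [6, 8, 0], "dr": [0, 0, 0]}]'

```text
time_s: 5.48
tool_pos: [520.5, -74.2, 251.2]
tool_rot: [0.998, -0.061, -0.002, -0.0]
contact_force: [0.3, 0.9, -0.1]
finger_gap: 50.0
gripper_force: 0.0
```

```bash
python3 - <<'E'
from h import *
p,z,i=shot();crop(p,215,140,320,180,2.4,"pics/c4.png");print(robot.get_obs()["tool_pos"])
E
```

```text
[520.38859501 -73.29114741 251.37635376]
```

View pics/c4.png

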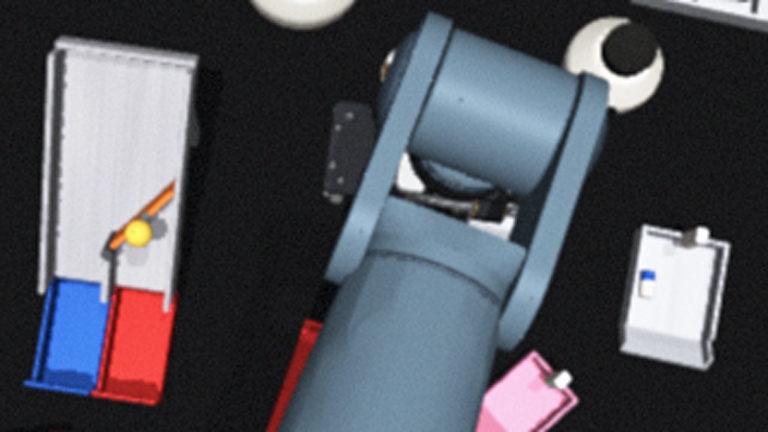

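```bash
cat >> h.py <<'E'
def fintop(xy,cams=("scene","top"),r=60,lo=62,hi=82):
    for n in cams:
        p,z,i=shot(n);c=cloud(z,i);m=(z>0)&(c[...,2]>lo)&(c[...,2]<hi)&(np.hypot(c[...,0]-xy[0],c[...,1]-xy[1])<r)
        A=c[m];print(n,len(A),np.median(A,0).round(1) if len(A) else"",A.min(0).round() if len(A) else "",A.max(0).round() if len(A) else "")
E
python3 - <<'E'
from h import *
for xy in((571,-54),(596,-202),(518,-382)):fintop(xy)
legs(((571,-54,140),.282,0),((571,-54,37),.282,0))
E
```

```text
scene 41 [577.1 -56.   72.9] [564. -62.  63.] [582. -49.  78.]
top 0   
scene 44 [ 603.6 -203.9   73.4] [ 591. -210.   62.] [ 609. -197.   78.]
top 0   
scene 50 [ 524.7 -382.3   71.9] [ 513. -390.   63.] [ 532. -378.   77.]
top 41 [ 519.  -379.2   73.6] [ 511. -386.   64.] [ 527. -374.   80.]
to [571. -54. 140.] travel [4.73, -2.44, 11.25] dr [0.0, -0.0, -22.9] rows>= 3.2
to [571. -54.  37.] travel [0.0, -0.0, 10.3] dr [0.0, 0.0, 0.0] rows>= 2.5
```

Call:
play_rows --plan '[{"travel": [4.7, -2.4, 0], "dr": [0, 0, -7]}, {"travel": [4.7, -2.4, 4], "dr": [0, 0, -14]}, {"travel": [4.7, -2.4, 8], "dr": [0, 0, -20]}, {"travel": [4.7, -2.4, 11.2], "dr": [0, 0, -22.9]}, {"travel": [4.7, -2.4, 11.2], "dr": [0, 0, -22.9]}]'

```text
time_s: 6.25
tool_pos: [565.9, -53.1, 132.8]
tool_rot: [0.99, 0.141, -0.006, -0.003]
contact_force: [-0.9, -0.4, -1.0]
finger_gap: 50.1
gripper_force: 0.0
```

Call:
play_rows --plan '[{"travel": [0, 0, 0], "dr": [0, 0, 0]}, {"travel": [0, 0, 0], "dr": [0, 0, 0]}]'

```text
time_s: 6.42
tool_pos: [572.2, -55.4, 142.8]
tool_rot: [0.99, 0.139, 0.002, 0.001]
contact_force: [0.3, 0.1, 0.6]
finger_gap: 50.0
gripper_force: 0.0
```

```bash
python3 - <<'E'
from h import *
legs(((571,-54,37),.282,0))
E
```

```text
to [571. -54.  37.] travel [-0.11, -0.19, 10.58] dr [0.1, -0.2, -0.2] rows>= 2.5
```

Call:
play_rows --plan '[{"travel": [-0.1, -0.1, 3], "dr": [0, 0, 0]}, {"travel": [-0.1, -0.1, 6], "dr": [0, 0, 0]}, {"travel": [-0.1, -0.1, 8.5], "dr": [0, 0, 0]}, {"travel": [-0.1, -0.1, 10.3], "dr": [0, 0, 0]}, {"travel": [-0.1, -0.1, 10.3], "dr": [0, 0, 0]}]'

```text
time_s: 6.83
tool_pos: [569.0, -54.4, 36.5]
tool_rot: [0.99, 0.139, -0.001, -0.0]
contact_force: [0.1, 0.1, 0.2]
finger_gap: 49.7
gripper_force: 0.0
```

Call:
play_rows --plan '[{"travel": [0, 0, 0], "dr": [0, 0, 0]}, {"travel": [0, 0, 0], "dr": [0, 0, 0]}, {"travel": [0, 0, 0], "dr": [0, 0, 0]}, {"travel": [0, 0, 0], "dr": [0, 0, 0]}, {"travel": [0, 0, 0], "dr": [0, 0, 0]}]' --jaw 0.6 --squeeze 50

```text
time_s: 7.25
tool_pos: [570.6, -54.9, 38.8]
tool_rot: [0.99, 0.14, 0.001, 0.001]
contact_force: [0.1, -0.4, 0.2]
finger_gap: 20.1
gripper_force: 0.0
```

Call:
play_rows --plan '[{"travel": [0, 0, 0], "dr": [0, 0, 0]}, {"travel": [0, 0, 0], "dr": [0, 0, 0]}, {"travel": [0, 0, -0.5], "dr": [0, 0, 0]}, {"travel": [0, 0, -1.5], "dr": [0, 0, 0]}, {"travel": [0, 0, -3], "dr": [0, 0, 0]}]'

```text
time_s: 7.67
tool_pos: [568.5, -54.2, 66.8]
tool_rot: [0.99, 0.14, -0.001, -0.001]
contact_force: [0.1, -0.3, 0.2]
finger_gap: 9.6
gripper_force: 50.0
```

```bash
cat >> h.py <<'E'
def spout_tcp(s,sp,yaw,tilt,g=(0,56)):
    "TCP so that dish s's spout edge mid is at sp (world), dish yaw, tilt"
    rr=R.from_euler("z",yaw)*R.from_euler("y",-tilt);fx=DIM[s][3]+g[0]
    return np.array(sp)+rr.apply(np.array([fx+DIM[s][2],0,g[1]-19-24]))
E
python3 - <<'E'
from h import *
s="small";P=chute([47,0,0])
print(P)
L=[((571,-54,290),.282,0)]
sp=P+[0,0,195];a=spout_tcp(s,sp,CY,0);L.append(((a[0],a[1],290),CY,0));L.append((a,CY,0))
for t in(25,45,60,70,75):
    sp=P+[0,0,max(168,195-t*.5)];L.append((spout_tcp(s,sp,CY,np.radians(t)),CY,np.radians(t)))
legs(*L)
E
```

```text
[602.66760903 196.72019107   0.        ]
to [571. -54. 290.] travel [0.19, 0.01, -22.32] dr [-0.1, 0.1, -0.1] rows>= 5.4
to [666.7 189.1 290. ] travel [15.96, -20.68, -0.0] dr [-0.0, -0.0, 23.0] rows>= 6.3
to [666.7 189.1 208. ] travel [-0.0, -0.0, 8.2] dr [0.0, 0.0, 0.0] rows>= 2.0
to [655.3 190.4 221.5] travel [-1.15, 0.0, -1.35] dr [0.0, 25.0, 0.0] rows>= 3.5
to [638.8 192.4 227.3] travel [-1.26, 0.0, -1.22] dr [0.0, 20.0, 0.0] rows>= 2.8
to [623.5 194.2 230.4] travel [-0.87, -0.0, -1.31] dr [0.0, 15.0, 0.0] rows>= 2.1
to [612.4 195.6 233.1] travel [-0.32, -0.0, -1.1] dr [-0.0, 10.0, 0.0] rows>= 1.4
to [606.8 196.2 233.7] travel [-0.14, -0.0, -0.56] dr [0.0, 5.0, -0.0] rows>= 0.7
```

Call:
play_rows --plan '[{"travel": [0, 0, -2], "dr": [0, 0, 0]}, {"travel": [0, 0, -5], "dr": [0, 0, 0]}, {"travel": [0, 0, -8.5], "dr": [0, 0, 0]}, {"travel": [0, 0, -12], "dr": [0, 0, 0]}, {"travel": [0, 0, -15], "dr": [0, 0, 0]}]'

```text
time_s: 8.08
tool_pos: [569.9, -54.6, 220.7]
tool_rot: [0.99, 0.14, 0.001, 0.0]
contact_force: [0.0, 0.0, -0.0]
finger_gap: 9.6
gripper_force: 50.0
```

Call:
play_rows --plan '[{"travel": [0.3, -0.4, -2.5], "dr": [0, 0, 0]}, {"travel": [1, -1.3, -5], "dr": [0, 0, 0]}, {"travel": [2, -2.6, -6.5], "dr": [0, 0, 0]}, {"travel": [3, -3.9, -7.3], "dr": [0, 0, 0]}, {"travel": [4, -5.2, -7.3], "dr": [0, 0, 0]}]'

```text
time_s: 8.5
tool_pos: [595.0, 6.9, 294.4]
tool_rot: [0.99, 0.139, 0.003, 0.001]
contact_force: [0.2, 0.3, -0.6]
finger_gap: 9.7
gripper_force: 50.0
```

Call:
play_rows --plan '[{"travel": [1.2, -1.6, 0], "dr": [0, 0, 0]}, {"travel": [2.4, -3.2, 0], "dr": [0, 0, 0]}, {"travel": [3.6, -4.8, 0], "dr": [0, 0, 0]}, {"travel": [4.8, -6.4, 0], "dr": [0, 0, 0]}, {"travel": [6, -8, 0], "dr": [0, 0, 0]}]'

```text
time_s: 8.92
tool_pos: [629.3, 100.9, 291.1]
tool_rot: [0.99, 0.14, 0.0, 0.0]
contact_force: [-0.3, -0.1, -1.1]
finger_gap: 9.5
gripper_force: 50.0
```

Call:
play_rows --plan '[{"travel": [1.2, -1.6, 0], "dr": [0, 0, 4]}, {"travel": [2.4, -3.2, 0], "dr": [0, 0, 9]}, {"travel": [3.6, -4.6, 0], "dr": [0, 0, 14]}, {"travel": [4.8, -5.9, 0], "dr": [0, 0, 19]}, {"travel": [5.6, -7, 0], "dr": [0, 0, 23]}]'

```text
time_s: 9.33
tool_pos: [664.0, 183.9, 290.9]
tool_rot: [0.998, -0.062, 0.0, -0.0]
contact_force: [-0.4, 0.0, -0.6]
finger_gap: 9.6
gripper_force: 50.0
```

Call:
play_rows --plan '[{"travel": [0, 0, 0], "dr": [0, 0, 0]}, {"travel": [0, 0, 0], "dr": [0, 0, 0]}, {"travel": [0, 0, 0], "dr": [0, 0, 0]}]'

```text
time_s: 9.58
tool_pos: [663.5, 182.1, 290.7]
tool_rot: [0.998, -0.06, -0.0, 0.0]
contact_force: [0.2, -0.2, -0.3]
finger_gap: 9.4
gripper_force: 50.0
```

```bash
cat >> h.py <<'E'
SP=[(0,235),(25,212),(45,192),(60,178),(70,172),(75,168)]
def pour(s,first=(),x=47,y=0,up=0,seq=SP):
    L=list(first)
    for t,z in seq:
        q=chute([x,y,0])+[0,0,z+up];L.append((spout_tcp(s,q,CY,np.radians(t)),CY,np.radians(t)))
    legs(*L)
E
python3 - <<'E'
from h import *
pour("small");print(robot.get_obs()["joint_pos"])
p,z,i=shot("scene");crop(p,340,150,110,160,4,"pics/c5.png")
E
```

```text
to [666.7 189.1 248. ] travel [0.24, -0.73, 4.27] dr [0.0, -0.0, -0.1] rows>= 1.0
to [655.3 190.4 251. ] travel [-1.15, 0.0, -0.3] dr [0.0, 25.0, 0.0] rows>= 3.5
to [638.8 192.4 246.8] travel [-1.68, 0.0, -0.32] dr [0.0, 20.0, 0.0] rows>= 2.8
to [623.5 194.2 240.4] travel [-1.55, -0.0, -0.64] dr [0.0, 15.0, 0.0] rows>= 2.1
to [612.4 195.6 237.1] travel [-0.84, -0.0, -0.8] dr [-0.0, 10.0, 0.0] rows>= 1.4
to [606.8 196.2 233.7] travel [-0.51, -0.0, -0.42] dr [0.0, 5.0, -0.0] rows>= 0.7
[ 1.03576631e-01  2.80112285e-01  1.36142645e+00 -3.49765480e-04
  1.50011804e+00  1.79446275e+00]
```

View pics/c5.png

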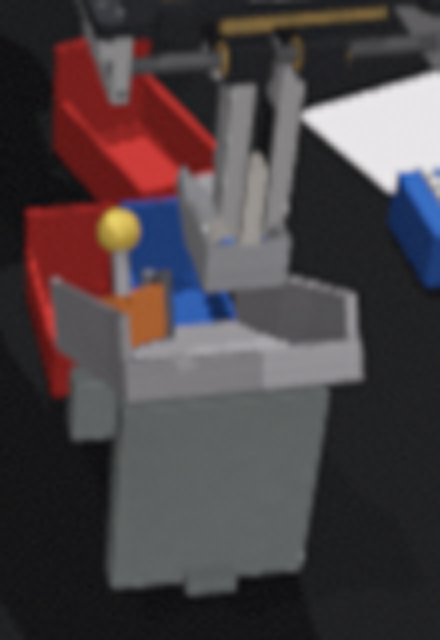

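Call:
play_rows --plan '[{"travel": [0.1, -0.2, 1], "dr": [0, 0, 0]}, {"travel": [0.2, -0.5, 2.3], "dr": [0, 0, 0]}, {"travel": [0.2, -0.7, 3.6], "dr": [0, 0, 0]}, {"travel": [0.2, -0.7, 4.3], "dr": [0, 0, 0]}, {"travel": [0.2, -0.7, 4.3], "dr": [0, 0, 0]}]'

```text
time_s: 10.05
tool_pos: [664.8, 189.2, 243.1]
tool_rot: [0.998, -0.06, -0.003, 0.001]
contact_force: [-0.6, 0.5, -0.6]
finger_gap: 9.6
gripper_force: 50.0
```

Call:
play_rows --plan '[{"travel": [-0.2, 0, -0.1], "dr": [0, 5, 0]}, {"travel": [-0.4, 0, -0.1], "dr": [0, 10, 0]}, {"travel": [-0.7, 0, -0.2], "dr": [0, 15, 0]}, {"travel": [-0.9, 0, -0.2], "dr": [0, 20, 0]}, {"travel": [-1.15, 0, -0.3], "dr": [0, 25, 0]}]'

```text
time_s: 10.47
tool_pos: [655.2, 190.8, 251.1]
tool_rot: [0.974, -0.059, 0.218, 0.013]
contact_force: [-1.1, 0.3, -1.4]
finger_gap: 9.8
gripper_force: 50.0
```

Call:
play_rows --plan '[{"travel": [-0.3, 0, -0.1], "dr": [0, 4, 0]}, {"travel": [-0.7, 0, -0.1], "dr": [0, 8, 0]}, {"travel": [-1, 0, -0.2], "dr": [0, 12, 0]}, {"travel": [-1.3, 0, -0.3], "dr": [0, 16, 0]}, {"travel": [-1.68, 0, -0.32], "dr": [0, 20, 0]}]'

```text
time_s: 10.88
tool_pos: [638.5, 193.0, 247.1]
tool_rot: [0.921, -0.056, 0.384, 0.023]
contact_force: [0.4, -1.2, -1.9]
finger_gap: 9.6
gripper_force: 50.0
```

```bash
python3 - <<'E'
from h import *
pour("small",seq=SP[3:]);print(robot.get_obs()["joint_pos"])
E
```

```text
to [623.5 194.2 240.4] travel [-1.54, 0.06, -0.6] dr [0.1, 14.8, -0.1] rows>= 2.1
to [612.4 195.6 237.1] travel [-0.84, -0.0, -0.8] dr [-0.0, 10.0, 0.0] rows>= 1.4
to [606.8 196.2 233.7] travel [-0.51, -0.0, -0.42] dr [0.0, 5.0, -0.0] rows>= 0.7
[ 0.225644   -0.09071961  1.99222896 -0.49175002  0.534482    2.25215867]
```

Call:
play_rows --plan '[{"travel": [-0.3, 0, -0.1], "dr": [0, 2.5, 0]}, {"travel": [-0.5, 0, -0.2], "dr": [0, 5, 0]}, {"travel": [-0.8, 0, -0.3], "dr": [0, 7.5, 0]}, {"travel": [-1, 0, -0.4], "dr": [0, 10, 0]}, {"travel": [-1.2, 0, -0.5], "dr": [0, 12, 0]}]'

```text
time_s: 11.3
tool_pos: [621.5, 200.2, 244.1]
tool_rot: [0.884, -0.066, 0.463, 0.019]
contact_force: [0.0, 0.7, -1.9]
finger_gap: 10.0
gripper_force: 50.0
```

Call:
play_rows --plan '[{"travel": [0, 0, 0], "dr": [0, 0, 0]}, {"travel": [0, 0, 0], "dr": [0, 0, 0]}, {"travel": [0, 0, 0], "dr": [0, 0, 0]}, {"travel": [0, 0, 0], "dr": [0, 0, 0]}, {"travel": [0, 0, 0], "dr": [0, 0, 0]}]'

```text
time_s: 11.72
tool_pos: [624.1, 200.6, 248.5]
tool_rot: [0.882, -0.067, 0.465, 0.018]
contact_force: [-0.3, 0.1, -0.8]
finger_gap: 9.7
gripper_force: 50.0
```

```bash
python3 - <<'E'
from h import *
print(robot.get_obs()["joint_pos"])
p,z,i=shot("scene");crop(p,340,150,110,160,4,"pics/c6.png")
E
```

```text
[ 0.27215496 -0.1359619   2.10660608 -0.94640443  0.39344416  2.74147945]
```

View pics/c6.png

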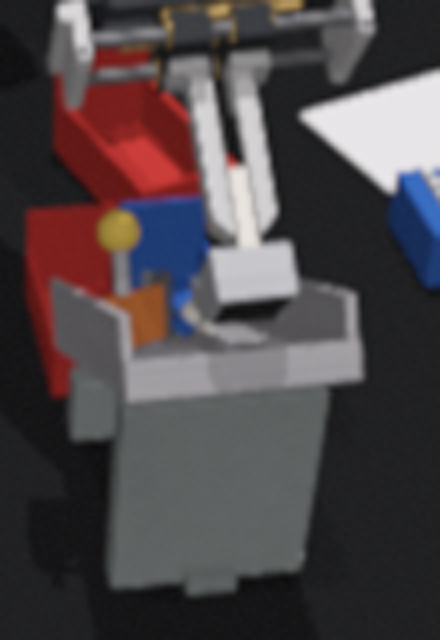

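Call:
play_rows --plan '[{"travel": [0.5, 0.3, 0], "dr": [0, -3, 0]}, {"travel": [1, 0.6, 0], "dr": [0, -7, 0]}, {"travel": [1.3, 0.6, 0], "dr": [0, -12, 0]}, {"travel": [1.6, 0.6, 0], "dr": [0, -16, 0]}, {"travel": [2, 0.6, 0], "dr": [0, -20, 0]}]'

```text
time_s: 12.18
tool_pos: [634.3, 192.9, 265.3]
tool_rot: [0.95, -0.068, 0.304, 0.006]
contact_force: [-0.1, -0.4, -0.8]
finger_gap: 10.0
gripper_force: 50.0
```

```bash
python3 - <<'E'
from h import *
o=robot.get_obs();print(o["joint_pos"],o["tool_pos"],(R.from_quat(o["tool_rot"])*R.from_euler("x",np.pi).inv()).as_euler("ZYX",True))
p,z,i=shot("scene");p2,z2,i2=shot("top")
a=cv2.resize(p[150:310,330:450],None,fx=3.5,fy=3.5);b=cv2.resize(p2[145:305,210:320],None,fx=3.5,fy=3.5)
cv2.imwrite("pics/c7.png",np.hstack([a,b])[:,:,::-1])
E
```

```text
[ 0.19421449 -0.07894417  1.88754058 -0.24177572  0.74991879  2.03655787] [634.27391221 192.94110415 265.29583955] [ -8.90181899 -35.30764271   2.1125244 ]
```

View pics/c7.png

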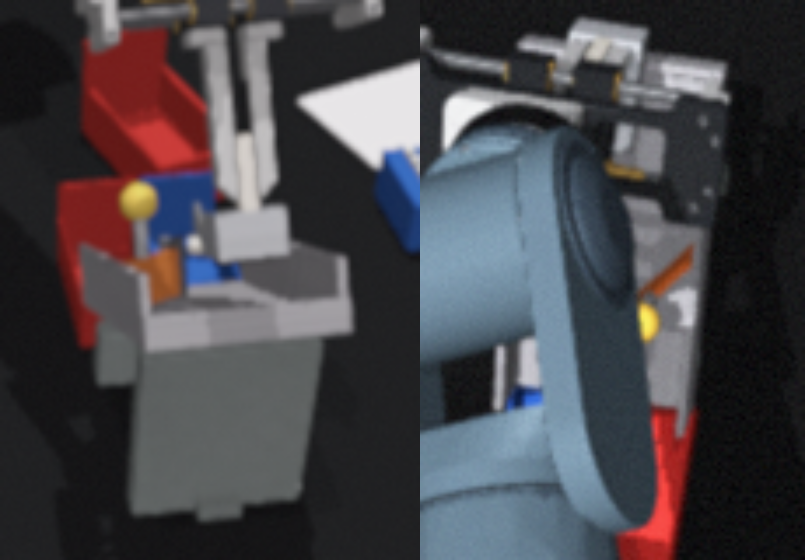

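```bash
python3 - <<'E'
from h import *
legs(((660,182,300),CY,0),((569,-54,300),.282,0),((569,-54.5,39),.282,0))
E
```

```text
to [660. 182. 300.] travel [3.86, 0.62, -1.19] dr [-1.4, -35.8, -1.5] rows>= 5.0
to [569. -54. 300.] travel [-6.23, 24.51, 0.0] dr [0.0, 0.0, -23.0] rows>= 6.1
to [569.  -54.5  39. ] travel [-0.01, 0.05, 26.1] dr [0.0, 0.0, 0.0] rows>= 6.3
```

Call:
play_rows --plan '[{"travel": [1, 0.2, -1.2], "dr": [-0.3, -6, -0.3]}, {"travel": [2, 0.4, -1.2], "dr": [-0.6, -13, -0.6]}, {"travel": [3, 0.6, -1.2], "dr": [-0.9, -20, -0.9]}, {"travel": [3.9, 0.6, -1.2], "dr": [-1.2, -27, -1.2]}, {"travel": [3.9, 0.6, -1.2], "dr": [-1.4, -34, -1.5]}]'

```text
time_s: 12.7
tool_pos: [658.8, 182.1, 298.2]
tool_rot: [0.998, -0.059, 0.013, 0.002]
contact_force: [-0.3, 0.2, -1.1]
finger_gap: 10.0
gripper_force: 50.0
```

Call:
play_rows --plan '[{"travel": [0, 0, 0], "dr": [0, -1.8, 0]}, {"travel": [0, 0, 0], "dr": [0, -1.8, 0]}]'

```text
time_s: 12.87
tool_pos: [658.8, 181.7, 294.3]
tool_rot: [0.998, -0.06, -0.003, 0.002]
contact_force: [-0.0, 0.6, -1.2]
finger_gap: 9.8
gripper_force: 50.0
```

Call:
play_rows --plan '[{"travel": [-0.8, 3, 0], "dr": [0, 0, 0]}, {"travel": [-1.6, 6, 0], "dr": [0, 0, 0]}, {"travel": [-2.3, 9, 0], "dr": [0, 0, 0]}, {"travel": [-3, 12, 0], "dr": [0, 0, 0]}, {"travel": [-3.7, 15, 0], "dr": [0, 0, 0]}]'

```text
time_s: 13.28
tool_pos: [601.6, 37.3, 296.0]
tool_rot: [0.998, -0.059, -0.002, 0.002]
contact_force: [-0.2, -0.7, -0.7]
finger_gap: 9.9
gripper_force: 50.0
```

Call:
play_rows --plan '[{"travel": [-0.7, 3, 0], "dr": [0, 0, -5]}, {"travel": [-1.4, 6, 0], "dr": [0, 0, -11]}, {"travel": [-2, 8, 0], "dr": [0, 0, -17]}, {"travel": [-2.5, 9.5, 0], "dr": [0, 0, -23]}, {"travel": [-2.5, 9.5, 0], "dr": [0, 0, -23]}]'

```text
time_s: 13.7
tool_pos: [565.6, -55.1, 296.6]
tool_rot: [0.99, 0.141, -0.003, 0.001]
contact_force: [-0.9, -0.3, -0.4]
finger_gap: 9.6
gripper_force: 50.0
```

```bash
python3 - <<'E'
from h import *
legs(((569,-54.5,90),.282,0),((569,-54.5,38),.282,0))
E
```

```text
to [569.  -54.5  90. ] travel [0.47, -0.0, 20.65] dr [0.1, 0.3, 0.0] rows>= 5.0
to [569.  -54.5  38. ] travel [0.0, -0.0, 5.2] dr [0.0, 0.0, 0.0] rows>= 1.2
```

Call:
play_rows --plan '[{"travel": [0.3, 0, 4], "dr": [0, 0, 0]}, {"travel": [0.3, 0, 8], "dr": [0, 0, 0]}, {"travel": [0.3, 0, 12], "dr": [0, 0, 0]}, {"travel": [0.3, 0, 16], "dr": [0, 0, 0]}, {"travel": [0.3, 0, 20], "dr": [0, 0, 0]}]'

```text
time_s: 14.12
tool_pos: [568.4, -51.3, 95.4]
tool_rot: [0.99, 0.141, -0.002, 0.001]
contact_force: [0.1, -0.2, -1.7]
finger_gap: 10.0
gripper_force: 50.0
```

Call:
play_rows --plan '[{"travel": [0, 0, 1.5], "dr": [0, 0, 0]}, {"travel": [0, 0, 3], "dr": [0, 0, 0]}, {"travel": [0, 0, 4.2], "dr": [0, 0, 0]}, {"travel": [0, 0, 4.8], "dr": [0, 0, 0]}, {"travel": [0, 0, 4.8], "dr": [0, 0, 0]}]'

```text
time_s: 14.53
tool_pos: [567.8, -51.8, 48.1]
tool_rot: [0.99, 0.141, -0.004, -0.0]
contact_force: [-0.7, -0.1, -1.1]
finger_gap: 10.0
gripper_force: 50.0
```

Call:
play_rows --plan '[{"travel": [0, 0, 0], "dr": [0, 0, 0]}, {"travel": [0, 0, 0], "dr": [0, 0, 0]}]'

```text
time_s: 14.7
tool_pos: [569.9, -52.8, 50.7]
tool_rot: [0.99, 0.141, -0.002, 0.001]
contact_force: [0.3, -0.2, -0.4]
finger_gap: 9.7
gripper_force: 50.0
```

Call:
play_rows --plan '[{"travel": [0, 0, 0.4], "dr": [0, 0, 0]}, {"travel": [0, 0, 0.7], "dr": [0, 0, 0]}, {"travel": [0, 0, 1.0], "dr": [0, 0, 0]}, {"travel": [0, 0, 1.25], "dr": [0, 0, 0]}, {"travel": [0, 0, 1.25], "dr": [0, 0, 0]}]'

```text
time_s: 15.12
tool_pos: [569.0, -52.8, 37.7]
tool_rot: [0.99, 0.141, -0.003, 0.0]
contact_force: [-3.2, 0.0, 7.1]
finger_gap: 9.8
gripper_force: 50.0
```

Call:
play_rows --plan '[{"travel": [0, 0, 0], "dr": [0, 0, 0]}, {"travel": [0, 0, 0], "dr": [0, 0, 0]}, {"travel": [0, 0, 0], "dr": [0, 0, 0]}, {"travel": [0, 0, 0], "dr": [0, 0, 0]}, {"travel": [0, 0, 0], "dr": [0, 0, 0]}]' --jaw 4

```text
time_s: 15.53
tool_pos: [568.7, -52.7, 36.7]
tool_rot: [0.99, 0.141, -0.003, 0.0]
contact_force: [0.2, -0.3, 0.4]
finger_gap: 38.8
gripper_force: 0.0
```

Call:
play_rows --plan '[{"travel": [0, 0, -3], "dr": [0, 0, 0]}, {"travel": [0, 0, -7], "dr": [0, 0, 0]}, {"travel": [0, 0, -11], "dr": [0, 0, 0]}, {"travel": [0, 0, -15], "dr": [0, 0, 0]}, {"travel": [0, 0, -19], "dr": [0, 0, 0]}]'

```text
time_s: 15.95
tool_pos: [569.5, -52.4, 228.7]
tool_rot: [0.99, 0.142, -0.003, 0.0]
contact_force: [0.9, 0.3, -0.2]
finger_gap: 39.7
gripper_force: 0.0
```

```bash
python3 - <<'E'
from h import *
legs(((505,-290,250),-.173,0),((518,-382,140),-.173,0),((518,-382,37),-.173,0))
E
```

```text
to [ 505. -290.  250.] travel [-12.86, 21.0, -2.06] dr [0.1, 0.3, 26.2] rows>= 5.9
to [ 518. -382.  140.] travel [2.86, 8.84, 11.0] dr [0.0, 0.0, 0.0] rows>= 3.5
to [ 518. -382.   37.] travel [0.0, -0.0, 10.3] dr [0.0, 0.0, 0.0] rows>= 2.5
```

Next the large dish: move over to it, and take a look at the trays and dishes on the way.

Call:
play_rows --plan '[{"travel": [-2, 3.5, -2], "dr": [0, 0, 0]}, {"travel": [-4, 7, -2], "dr": [0, 0, 0]}, {"travel": [-6.4, 10.5, -2], "dr": [0, 0, 0]}, {"travel": [-8, 14, -2], "dr": [0, 0, 0]}, {"travel": [-8, 14, -2], "dr": [0, 0, 0]}]'

```text
time_s: 16.37
tool_pos: [531.0, -215.0, 247.5]
tool_rot: [0.99, 0.138, -0.003, 0.001]
contact_force: [-0.2, -0.0, -0.4]
finger_gap: 39.9
gripper_force: 0.0
```

Call:
play_rows --plan '[{"travel": [-2, 3.5, 0], "dr": [0, 0, 6]}, {"travel": [-4.8, 7, 0], "dr": [0, 0, 13]}, {"travel": [-4.8, 7, 0], "dr": [0, 0, 20]}, {"travel": [-4.8, 7, 0], "dr": [0, 0, 26]}, {"travel": [-4.8, 7, 0], "dr": [0, 0, 26]}]'

```text
time_s: 16.78
tool_pos: [505.7, -290.2, 247.2]
tool_rot: [0.996, -0.086, -0.003, 0.001]
contact_force: [0.6, 0.3, -0.7]
finger_gap: 40.0
gripper_force: 0.0
```

```bash
python3 - <<'E'
from h import *
p,z,i=shot("scene");p2,z2,i2=shot("top")
a=cv2.resize(p[180:380,120:420],(630,420));b=cv2.resize(p2[145:315,215:395],None,fx=3.3,fy=3.3)
cv2.imwrite("pics/c8.png",cv2.resize(b,(594,561))[:,:,::-1])
for xy in((571,-54),(596,-202),(518,-382)):fintop(xy)
legs(((518,-382,140),-.173,0),((518,-382,37),-.173,0))
E
```

```text
scene 37 [575.9 -54.9  72.9] [563. -60.  62.] [581. -49.  77.]
top 33 [569.2 -51.1  74.9] [561. -59.  62.] [578. -46.  80.]
scene 43 [ 603.6 -203.7   73.4] [ 593. -209.   62.] [ 610. -198.   79.]
top 35 [ 596.4 -199.9   74. ] [ 590. -206.   62.] [ 607. -194.   78.]
scene 49 [ 524.2 -382.8   72.4] [ 513. -390.   62.] [ 529. -378.   78.]
top 0   
to [ 518. -382.  140.] travel [2.78, 8.9, 10.76] dr [0.1, 0.3, 0.3] rows>= 3.4
to [ 518. -382.   37.] travel [0.0, -0.0, 10.3] dr [0.0, 0.0, 0.0] rows>= 2.5
```

View pics/c8.png

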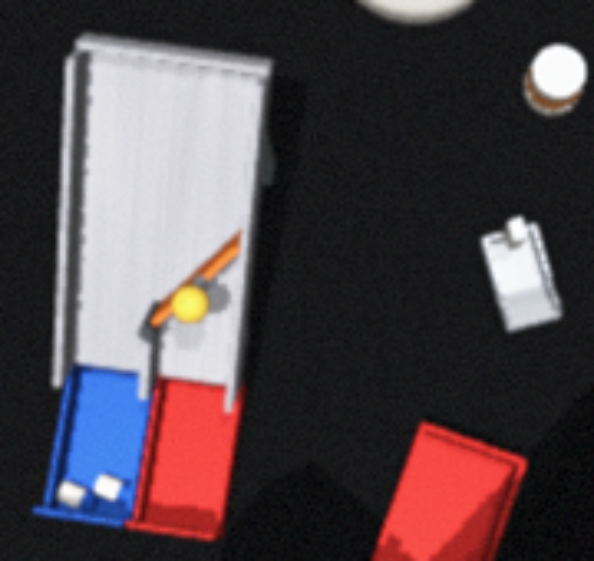

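Both vials from the small dish now lie in the blue tray (c8 pixels 70,493 and 107,487). The small dish is empty and the flap is still over. Next I grasp the large dish.

Call:
play_rows --plan '[{"travel": [1, 3, 2], "dr": [0, 0, 0]}, {"travel": [2, 6, 5], "dr": [0, 0, 0]}, {"travel": [2.8, 8.8, 8], "dr": [0, 0, 0]}, {"travel": [2.8, 8.9, 10.8], "dr": [0, 0, 0]}, {"travel": [2.8, 8.9, 10.8], "dr": [0, 0, 0]}]'

```text
time_s: 17.6
tool_pos: [514.6, -380.7, 132.2]
tool_rot: [0.996, -0.085, -0.007, -0.003]
contact_force: [-0.4, 1.2, -1.4]
finger_gap: 39.8
gripper_force: 0.0
```

Call:
play_rows --plan '[{"travel": [0, 0, 0], "dr": [0, 0, 0]}, {"travel": [0, 0, 0], "dr": [0, 0, 0]}]'

```text
time_s: 17.77
tool_pos: [518.7, -382.4, 141.4]
tool_rot: [0.996, -0.084, -0.002, 0.001]
contact_force: [0.0, 0.8, 0.2]
finger_gap: 40.0
gripper_force: 0.0
```

```bash
python3 - <<'E'
from h import *
legs(((518,-382,37),-.173,0))
E
```

```text
to [ 518. -382.   37.] travel [-0.04, -0.06, 10.44] dr [0.2, 0.2, 0.2] rows>= 2.5
```

Call:
play_rows --plan '[{"travel": [0, 0, 3], "dr": [0, 0, 0]}, {"travel": [0, 0, 6], "dr": [0, 0, 0]}, {"travel": [0, 0, 8.5], "dr": [0, 0, 0]}, {"travel": [0, 0, 10.3], "dr": [0, 0, 0]}, {"travel": [0, 0, 10.3], "dr": [0, 0, 0]}]'

```text
time_s: 18.18
tool_pos: [516.6, -380.8, 35.1]
tool_rot: [0.996, -0.084, -0.004, -0.0]
contact_force: [0.4, -0.4, 0.3]
finger_gap: 40.0
gripper_force: 0.0
```

Call:
play_rows --plan '[{"travel": [0, 0, 0], "dr": [0, 0, 0]}, {"travel": [0, 0, 0], "dr": [0, 0, 0]}, {"travel": [0, 0, 0], "dr": [0, 0, 0]}, {"travel": [0, 0, 0], "dr": [0, 0, 0]}, {"travel": [0, 0, 0], "dr": [0, 0, 0]}]' --jaw 0.6 --squeeze 55

```text
time_s: 18.6
tool_pos: [518.2, -383.1, 38.2]
tool_rot: [0.996, -0.085, -0.002, 0.001]
contact_force: [-0.0, -1.0, 8.5]
finger_gap: 10.4
gripper_force: 19.7
```

Call:
play_rows --plan '[{"travel": [0, 0, 0], "dr": [0, 0, 0]}, {"travel": [0, 0, 0], "dr": [0, 0, 0]}, {"travel": [0, 0, -0.5], "dr": [0, 0, 0]}, {"travel": [0, 0, -1.5], "dr": [0, 0, 0]}, {"travel": [0, 0, -3], "dr": [0, 0, 0]}]'

```text
time_s: 19.02
tool_pos: [516.3, -381.6, 65.6]
tool_rot: [0.996, -0.085, -0.004, -0.0]
contact_force: [-0.3, 0.1, -2.0]
finger_gap: 10.2
gripper_force: 55.0
```

Call:
play_rows --plan '[{"travel": [0, 0, -2.5], "dr": [0, 0, 0]}, {"travel": [0, 0, -5.5], "dr": [0, 0, 0]}, {"travel": [0, 0, -9], "dr": [0, 0, 0]}, {"travel": [0, 0, -12.5], "dr": [0, 0, 0]}, {"travel": [0, 0, -16], "dr": [0, 0, 0]}]'

```text
time_s: 19.43
tool_pos: [518.0, -382.3, 229.4]
tool_rot: [0.996, -0.085, -0.002, 0.001]
contact_force: [1.2, -1.0, -1.5]
finger_gap: 9.6
gripper_force: 55.0
```

Call:
play_rows --plan '[{"travel": [0, 0, -2.5], "dr": [0, 0, 0]}, {"travel": [0, 0, -5], "dr": [0, 0, 0]}, {"travel": [0, 0, -6.5], "dr": [0, 0, 0]}, {"travel": [0, 0, -7], "dr": [0, 0, 0]}, {"travel": [0, 0, -7], "dr": [0, 0, 0]}]'

```text
time_s: 19.85
tool_pos: [519.1, -382.8, 299.2]
tool_rot: [0.996, -0.085, -0.001, 0.002]
contact_force: [0.5, 0.4, -2.3]
finger_gap: 9.6
gripper_force: 55.0
```

```bash
sed -i 's/def pour(s,first=(),x=47,y=0,up=0,seq=SP):/def pour(s,first=(),x=47,y=0,up=0,seq=SP,yaw=.5):/; s/spout_tcp(s,q,CY,np.radians(t)),CY,/spout_tcp(s,q,yaw,np.radians(t)),yaw,/' h.py
python3 - <<'E'
from h import *
pour("large",first=[((640,190,300),-.173,0),((715,257,300),.5,0)])
print(chute([47,0,0]))
E
```

```text
to [640. 190. 300.] travel [2.23, -58.5, -0.36] dr [0.3, 0.1, 0.2] rows>= 14.0
to [715. 257. 300.] travel [6.23, -7.89, -0.0] dr [0.0, 0.0, -38.6] rows>= 5.4
to [711.9 256.4 248. ] travel [-0.3, -0.1, 5.2] dr [0.0, 0.0, 0.0] rows>= 1.2
to [696.9 248.2 276.4] travel [-1.72, -0.0, -2.84] dr [0.0, 25.0, -0.0] rows>= 3.5
to [671.9 234.5 289.2] travel [-2.04, -0.0, -2.37] dr [-0.0, 20.0, 0.0] rows>= 2.8
to [647.4 221.2 292.3] travel [-1.75, 0.0, -2.19] dr [0.0, 15.0, 0.0] rows>= 2.1
to [629.3 211.3 293.4] travel [-0.93, -0.0, -1.84] dr [-0.0, 10.0, 0.0] rows>= 1.4
to [619.9 206.1 291.6] travel [-0.54, 0.0, -0.94] dr [0.0, 5.0, -0.0] rows>= 0.7
[602.66760903 196.72019107   0.        ]
```

Call:
play_rows --plan '[{"travel": [0, -1, 0], "dr": [0, 0, 0]}, {"travel": [0.1, -3, 0], "dr": [0, 0, 0]}, {"travel": [0.2, -5.5, 0], "dr": [0, 0, 0]}, {"travel": [0.3, -8.5, 0], "dr": [0, 0, 0]}, {"travel": [0.4, -11.5, 0], "dr": [0, 0, 0]}]'

```text
time_s: 20.27
tool_pos: [541.3, -267.5, 293.8]
tool_rot: [0.996, -0.085, -0.004, -0.0]
contact_force: [0.8, -0.6, -2.2]
finger_gap: 9.9
gripper_force: 55.0
```

Call:
play_rows --plan '[{"travel": [0.1, -3, 0], "dr": [0, 0, 0]}, {"travel": [0.2, -6, 0], "dr": [0, 0, 0]}, {"travel": [0.3, -9, 0], "dr": [0, 0, 0]}, {"travel": [0.4, -12, 0], "dr": [0, 0, 0]}, {"travel": [0.6, -15, 0], "dr": [0, 0, 0]}]'

```text
time_s: 20.68
tool_pos: [572.3, -120.3, 293.7]
tool_rot: [0.996, -0.085, -0.005, 0.0]
contact_force: [0.1, 0.7, -1.8]
finger_gap: 9.5
gripper_force: 55.0
```

Call:
play_rows --plan '[{"travel": [0.1, -3, 0], "dr": [0, 0, 0]}, {"travel": [0.2, -6, 0], "dr": [0, 0, 0]}, {"travel": [0.3, -9, 0], "dr": [0, 0, 0]}, {"travel": [0.4, -12, 0], "dr": [0, 0, 0]}, {"travel": [0.6, -15, 0], "dr": [0, 0, 0]}]'

```text
time_s: 21.1
tool_pos: [603.3, 26.3, 293.3]
tool_rot: [0.996, -0.085, -0.005, 0.001]
contact_force: [0.3, -0.2, -2.7]
finger_gap: 9.4
gripper_force: 55.0
```

Call:
play_rows --plan '[{"travel": [0.1, -3, 0], "dr": [0, 0, -3]}, {"travel": [0.2, -6, 0], "dr": [0, 0, -8]}, {"travel": [0.3, -9, 0], "dr": [0, 0, -13]}, {"travel": [0.4, -12, 0], "dr": [0, 0, -18]}, {"travel": [0.6, -14, 0], "dr": [0, 0, -23]}]'

```text
time_s: 21.52
tool_pos: [632.7, 164.1, 292.7]
tool_rot: [0.993, 0.119, -0.005, -0.0]
contact_force: [-0.1, -0.5, -1.8]
finger_gap: 9.5
gripper_force: 55.0
```

```bash
python3 - <<'E'
from h import *
pour("large",first=[((715,257,300),.5,0)],seq=SP[:2])
E
```

```text
to [715. 257. 300.] travel [10.18, -7.09, -0.81] dr [-0.2, 0.5, -15.0] rows>= 3.0
to [711.9 256.4 248. ] travel [-0.3, -0.1, 5.2] dr [0.0, 0.0, 0.0] rows>= 1.2
to [696.9 248.2 276.4] travel [-1.72, -0.0, -2.84] dr [0.0, 25.0, -0.0] rows>= 3.5
```

Call:
play_rows --plan '[{"travel": [2, -1.4, 0], "dr": [0, 0, -3]}, {"travel": [4.5, -3, 0], "dr": [0, 0, -6]}, {"travel": [7, -5, 0], "dr": [0, 0, -10]}, {"travel": [9, -6.3, 0], "dr": [0, 0, -13]}, {"travel": [10.2, -7.1, 0], "dr": [0, 0, -15]}]'

```text
time_s: 21.93
tool_pos: [716.7, 256.0, 291.2]
tool_rot: [0.969, 0.246, -0.005, -0.0]
contact_force: [0.4, 0.4, -2.0]
finger_gap: 9.9
gripper_force: 55.0
```

Call:
play_rows --plan '[{"travel": [0, 0, 1], "dr": [0, 0, 0]}, {"travel": [-0.1, 0, 2], "dr": [0, 0, 0]}, {"travel": [-0.3, 0, 3], "dr": [0, 0, 0]}, {"travel": [-0.3, 0, 4], "dr": [0, 0, 0]}, {"travel": [-0.3, 0, 4], "dr": [0, 0, 0]}]'

```text
time_s: 22.35
tool_pos: [713.3, 251.3, 253.4]
tool_rot: [0.97, 0.244, -0.004, -0.0]
contact_force: [0.6, -0.2, -1.4]
finger_gap: 9.9
gripper_force: 55.0
```

```bash
python3 - <<'E'
from h import *
pour("large",seq=[(20,225),(40,205),(55,190),(65,182)]);print(robot.get_obs()["joint_pos"])
E
```

```text
to [701.4 250.7 279.8] travel [-1.09, -0.51, -2.63] dr [-0.1, 20.4, -0.5] rows>= 2.8
to [679.  238.4 295. ] travel [-1.88, -0.0, -2.3] dr [-0.0, 20.0, 0.0] rows>= 2.8
to [656.  225.9 299.4] travel [-1.72, 0.0, -2.03] dr [-0.0, 15.0, 0.0] rows>= 2.1
to [638.5 216.3 300.3] travel [-1.07, 0.0, -1.68] dr [0.0, 10.0, 0.0] rows>= 1.4
[1.89167305e-01 4.66723724e-01 1.19043067e+00 4.76837166e-04
 1.49170890e+00 1.26786288e+00]
```

Call:
play_rows --plan '[{"travel": [-0.2, -0.1, -0.5], "dr": [0, 4, 0]}, {"travel": [-0.4, -0.2, -1.1], "dr": [0, 8, 0]}, {"travel": [-0.6, -0.3, -1.6], "dr": [0, 12, 0]}, {"travel": [-0.9, -0.4, -2.1], "dr": [0, 16, 0]}, {"travel": [-1.1, -0.5, -2.6], "dr": [0, 20, 0]}]'

```text
time_s: 22.77
tool_pos: [701.3, 250.3, 280.4]
tool_rot: [0.955, 0.24, 0.167, -0.043]
contact_force: [0.2, 0.6, -1.9]
finger_gap: 9.8
gripper_force: 55.0
```

Call:
play_rows --plan '[{"travel": [-0.4, 0, -0.5], "dr": [0, 4, 0]}, {"travel": [-0.8, 0, -0.9], "dr": [0, 8, 0]}, {"travel": [-1.1, 0, -1.4], "dr": [0, 12, 0]}, {"travel": [-1.5, 0, -1.8], "dr": [0, 16, 0]}, {"travel": [-1.9, 0, -2.3], "dr": [0, 20, 0]}]'

```text
time_s: 23.18
tool_pos: [678.3, 238.1, 295.0]
tool_rot: [0.912, 0.229, 0.33, -0.084]
contact_force: [-0.1, 0.3, -1.9]
finger_gap: 9.5
gripper_force: 55.0
```

Call:
play_rows --plan '[{"travel": [-0.4, 0, -0.4], "dr": [0, 3, 0]}, {"travel": [-0.7, 0, -0.8], "dr": [0, 6, 0]}, {"travel": [-1.1, 0, -1.2], "dr": [0, 9, 0]}, {"travel": [-1.4, 0, -1.6], "dr": [0, 12, 0]}, {"travel": [-1.7, 0, -2], "dr": [0, 15, 0]}]'

```text
time_s: 23.6
tool_pos: [655.5, 225.9, 299.2]
tool_rot: [0.861, 0.216, 0.446, -0.113]
contact_force: [-0.2, 1.0, -1.6]
finger_gap: 9.1
gripper_force: 55.0
```

```bash
python3 - <<'E'
from h import *
pour("large",seq=[(65,182)]);o=robot.get_obs();print(o["joint_pos"],(R.from_quat(o["tool_rot"])*R.from_euler("x",np.pi).inv()).as_euler("ZYX",True))
E
```

```text
to [638.5 216.3 300.3] travel [-1.03, 0.04, -1.66] dr [0.3, 10.3, -0.3] rows>= 1.4
[ 0.01106415 -0.16880454  2.03020036  0.83019876  0.53876817  0.52526303] [ 28.06560114 -54.71705951   0.16922986]
```

Call:
play_rows --plan '[{"travel": [-0.3, 0, -0.4], "dr": [0, 2.5, 0]}, {"travel": [-0.6, 0, -0.8], "dr": [0, 5, 0]}, {"travel": [-0.8, 0, -1.2], "dr": [0, 7.5, 0]}, {"travel": [-1, 0, -1.7], "dr": [0, 10, 0]}, {"travel": [-1, 0, -1.7], "dr": [0, 10, 0]}]'

```text
time_s: 24.02
tool_pos: [637.2, 216.5, 298.3]
tool_rot: [0.821, 0.205, 0.517, -0.131]
contact_force: [0.1, 0.7, -1.8]
finger_gap: 9.5
gripper_force: 55.0
```

Call:
play_rows --plan '[{"travel": [0, 0, 0], "dr": [0, 0, 0]}, {"travel": [0, 0, 0], "dr": [0, 0, 0]}, {"travel": [0, 0, 0], "dr": [0, 0, 0]}, {"travel": [0, 0, 0], "dr": [0, 0, 0]}, {"travel": [0, 0, 0], "dr": [0, 0, 0]}]'

```text
time_s: 24.43
tool_pos: [640.1, 217.7, 302.7]
tool_rot: [0.819, 0.206, 0.519, -0.131]
contact_force: [-0.3, -0.6, -1.9]
finger_gap: 9.6
gripper_force: 55.0
```

```bash
python3 - <<'E'
from h import *
o=robot.get_obs();print(o["joint_pos"],o["tool_pos"],(R.from_quat(o["tool_rot"])*R.from_euler("x",np.pi).inv()).as_euler("ZYX",True))
p,z,i=shot("scene");p2,z2,i2=shot("top")
a=cv2.resize(p[130:290,330:450],None,fx=3.5,fy=3.5);b=cv2.resize(p2[145:305,210:320],None,fx=3.5,fy=3.5)
cv2.imwrite("pics/c9.png",np.hstack([a,b])[:,:,::-1])
legs(((690,240,320),.5,np.radians(30)),((718,245,320),.5,0),((640,120,300),.2,0))
E
```

```text
[-0.03619886 -0.23330947  2.15864654  1.29385471  0.49549152  0.06823624] [640.07785647 217.65074909 302.71372519] [ 28.14591758 -64.70214599   0.1523019 ]
to [690. 240. 320.] travel [3.92, 0.4, 4.19] dr [0.2, -34.7, -0.3] rows>= 4.8
to [718. 245. 320.] travel [2.34, 0.9, 1.35] dr [-0.0, -30.0, -0.0] rows>= 4.2
to [640. 120. 300.] travel [-12.84, 7.23, 2.0] dr [0.0, -0.0, 17.2] rows>= 3.6
```

View pics/c9.png

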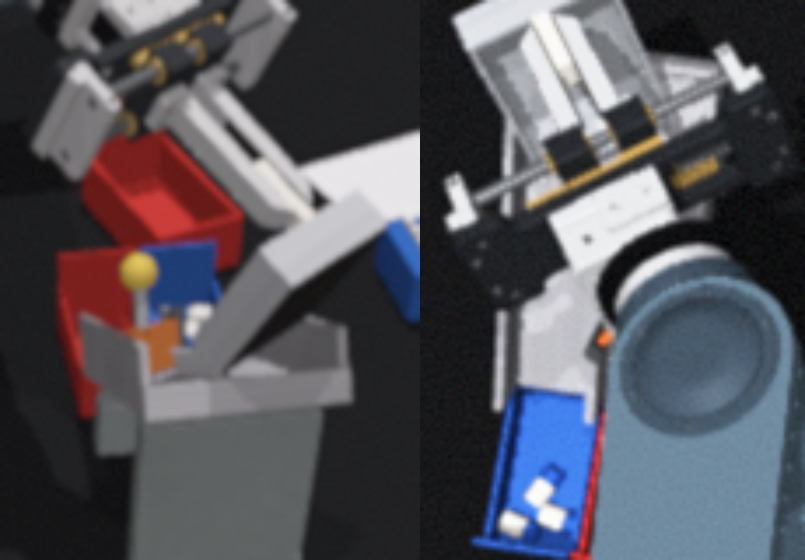

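Call:
play_rows --plan '[{"travel": [0.8, 0, 0.8], "dr": [0, -6, 0]}, {"travel": [1.6, 0, 1.7], "dr": [0, -13, 0]}, {"travel": [2.4, 0, 2.6], "dr": [0, -20, 0]}, {"travel": [3.2, 0.2, 3.4], "dr": [0, -27, 0]}, {"travel": [3.9, 0.4, 4.2], "dr": [0, -34, 0]}]'

```text
time_s: 24.95
tool_pos: [689.2, 239.4, 318.8]
tool_rot: [0.912, 0.231, 0.328, -0.086]
contact_force: [0.4, 0.0, -1.3]
finger_gap: 9.6
gripper_force: 55.0
```

Call:
play_rows --plan '[{"travel": [0.4, 0.2, 0.3], "dr": [0, -6, 0]}, {"travel": [0.9, 0.4, 0.6], "dr": [0, -12, 0]}, {"travel": [1.4, 0.6, 0.9], "dr": [0, -18, 0]}, {"travel": [1.9, 0.8, 1.2], "dr": [0, -24, 0]}, {"travel": [2.3, 0.9, 1.4], "dr": [0, -30.5, 0]}]'

```text
time_s: 25.37
tool_pos: [717.9, 244.8, 324.6]
tool_rot: [0.966, 0.246, 0.078, -0.023]
contact_force: [-0.3, 0.6, -2.5]
finger_gap: 9.5
gripper_force: 55.0
```

```bash
python3 - <<'E'
from h import *
legs(((650,100,310),.3,0),((510,-382,310),-.173,0),((518,-382,60),-.173,0))
E
```

```text
to [650. 100. 310.] travel [-12.96, 9.46, -0.69] dr [-1.2, -9.2, 11.4] rows>= 3.9
to [ 510. -382.  310.] travel [-27.62, 41.91, 0.0] dr [0.0, -0.0, 27.1] rows>= 12.0
to [ 518. -382.   60.] travel [0.79, -0.14, 25.0] dr [0.0, 0.0, 0.0] rows>= 6.0
```

Call:
play_rows --plan '[{"travel": [-2.6, 1.9, 0], "dr": [0, -3, 3]}, {"travel": [-5.5, 4, -0.3], "dr": [0, -6, 6]}, {"travel": [-8.5, 6.2, -0.5], "dr": [0, -9, 8]}, {"travel": [-11, 8, -0.7], "dr": [0, -9.2, 11.4]}, {"travel": [-13, 9.5, -0.7], "dr": [-1, -9.2, 11.4]}]'

```text
time_s: 25.78
tool_pos: [649.7, 97.3, 308.0]
tool_rot: [0.989, 0.148, 0.001, -0.003]
contact_force: [0.6, -0.1, -2.4]
finger_gap: 10.2
gripper_force: 55.0
```

Call:
play_rows --plan '[{"travel": [-1.9, 2.8, 0], "dr": [0, 0, 0]}, {"travel": [-3.8, 5.6, 0], "dr": [0, 0, 0]}, {"travel": [-5.7, 8.4, 0], "dr": [0, 0, 0]}, {"travel": [-7.5, 11.2, 0], "dr": [0, 0, 0]}, {"travel": [-9.2, 14, 0], "dr": [0, 0, 0]}]'

```text
time_s: 26.2
tool_pos: [602.8, -62.9, 307.5]
tool_rot: [0.989, 0.15, 0.002, -0.003]
contact_force: [1.1, -0.6, -1.6]
finger_gap: 10.1
gripper_force: 55.0
```

Call:
play_rows --plan '[{"travel": [-1.9, 2.8, 0], "dr": [0, 0, 0]}, {"travel": [-3.8, 5.6, 0], "dr": [0, 0, 0]}, {"travel": [-5.7, 8.4, 0], "dr": [0, 0, 0]}, {"travel": [-7.5, 11.2, 0], "dr": [0, 0, 0]}, {"travel": [-9.2, 14, 0], "dr": [0, 0, 0]}]'

```text
time_s: 26.62
tool_pos: [556.4, -224.1, 306.4]
tool_rot: [0.989, 0.15, 0.002, -0.003]
contact_force: [0.8, -0.8, -1.7]
finger_gap: 9.9
gripper_force: 55.0
```

Call:
play_rows --plan '[{"travel": [-1.9, 2.8, 0], "dr": [0, 0, 5]}, {"travel": [-3.8, 5.6, 0], "dr": [0, 0, 11]}, {"travel": [-5.7, 8.4, 0], "dr": [0, 0, 17]}, {"travel": [-7.5, 11.2, 0], "dr": [0, 0, 22]}, {"travel": [-9.2, 14, 0], "dr": [0, 0, 27]}]'

```text
time_s: 27.03
tool_pos: [510.0, -385.2, 305.2]
tool_rot: [0.996, -0.088, 0.001, -0.003]
contact_force: [0.4, 0.4, -1.1]
finger_gap: 9.8
gripper_force: 55.0
```

Call:
play_rows --plan '[{"travel": [0, 0, 2], "dr": [0, 0, 0]}, {"travel": [0, 0, 5], "dr": [0, 0, 0]}, {"travel": [0, 0, 8], "dr": [0, 0, 0]}, {"travel": [0, 0, 11], "dr": [0, 0, 0]}, {"travel": [0, 0, 14], "dr": [0, 0, 0]}]'

```text
time_s: 27.45
tool_pos: [510.9, -382.8, 163.8]
tool_rot: [0.996, -0.085, 0.001, -0.003]
contact_force: [0.1, -0.4, -1.2]
finger_gap: 9.4
gripper_force: 55.0
```

Call:
play_rows --plan '[{"travel": [0, 0, 2], "dr": [0, 0, 0]}, {"travel": [0, 0, 2], "dr": [0, 0, 0]}, {"travel": [0, 0, 2], "dr": [0, 0, 0]}]'

```text
time_s: 27.7
tool_pos: [510.5, -382.1, 144.2]
tool_rot: [0.996, -0.085, 0.0, -0.004]
contact_force: [-0.1, 0.0, -1.3]
finger_gap: 9.5
gripper_force: 55.0
```

```bash
python3 - <<'E'
from h import *
legs(((518,-382,70),-.173,0),((518,-382,37),-.173,0))
E
```

```text
to [ 518. -382.   70.] travel [0.74, -0.08, 7.42] dr [-0.5, 0.0, 0.1] rows>= 1.8
to [ 518. -382.   37.] travel [0.0, -0.0, 3.3] dr [0.0, 0.0, 0.0] rows>= 0.8
```

Call:
play_rows --plan '[{"travel": [0.3, 0, 2], "dr": [0, 0, 0]}, {"travel": [0.7, 0, 4.5], "dr": [0, 0, 0]}, {"travel": [0.7, 0, 7], "dr": [0, 0, 0]}, {"travel": [0.7, 0, 8.5], "dr": [0, 0, 0]}, {"travel": [0.7, 0, 9.3], "dr": [0, 0, 0]}]'

```text
time_s: 28.12
tool_pos: [517.9, -383.2, 51.6]
tool_rot: [0.996, -0.085, 0.001, -0.003]
contact_force: [-0.6, -0.1, -2.5]
finger_gap: 9.6
gripper_force: 55.0
```

Call:
play_rows --plan '[{"travel": [0, 0, 0.4], "dr": [0, 0, 0]}, {"travel": [0, 0, 0.8], "dr": [0, 0, 0]}, {"travel": [0, 0, 1.1], "dr": [0, 0, 0]}, {"travel": [0, 0, 1.3], "dr": [0, 0, 0]}, {"travel": [0, 0, 1.3], "dr": [0, 0, 0]}]'

```text
time_s: 28.53
tool_pos: [518.1, -383.3, 39.6]
tool_rot: [0.996, -0.085, 0.001, -0.003]
contact_force: [-0.7, 1.1, -1.9]
finger_gap: 9.5
gripper_force: 55.0
```

Call:
play_rows --plan '[{"travel": [0, 0, 0], "dr": [0, 0, 0]}, {"travel": [0, 0, 0], "dr": [0, 0, 0]}, {"travel": [0, 0, 0], "dr": [0, 0, 0]}, {"travel": [0, 0, 0], "dr": [0, 0, 0]}, {"travel": [0, 0, 0], "dr": [0, 0, 0]}]' --jaw 4

```text
time_s: 28.95
tool_pos: [518.0, -383.2, 39.4]
tool_rot: [0.996, -0.085, 0.001, -0.003]
contact_force: [0.3, -0.5, 0.3]
finger_gap: 38.2
gripper_force: 0.0
```

Call:
play_rows --plan '[{"travel": [0, 0, -3], "dr": [0, 0, 0]}, {"travel": [0, 0, -7], "dr": [0, 0, 0]}, {"travel": [0, 0, -11], "dr": [0, 0, 0]}, {"travel": [0, 0, -15], "dr": [0, 0, 0]}, {"travel": [0, 0, -19], "dr": [0, 0, 0]}]'

```text
time_s: 29.37
tool_pos: [517.2, -384.0, 231.1]
tool_rot: [0.996, -0.085, 0.001, -0.003]
contact_force: [0.3, -0.5, -0.6]
finger_gap: 39.9
gripper_force: 0.0
```

```bash
python3 - <<'E'
from h import *
k=knob(-.68)
legs(((480,-250,320),CY,0),((k[0],k[1],300),CY,0),((k[0],k[1],155),CY,0))
E
```

```text
to [ 480. -250.  320.] travel [-5.93, -12.63, -8.81] dr [-0.4, -0.1, -2.9] rows>= 4.0
to [493.3 175.  300. ] travel [-3.72, -42.35, 2.0] dr [0.0, 0.0, 0.0] rows>= 10.2
to [493.3 175.  155. ] travel [-0.0, -0.0, 14.5] dr [0.0, 0.0, 0.0] rows>= 3.5
```

Call:
play_rows --plan '[{"travel": [-1.5, -3.2, -2.2], "dr": [0, 0, -1]}, {"travel": [-3, -6.4, -4.4], "dr": [0, 0, -2]}, {"travel": [-4.5, -9.6, -6.6], "dr": [0, 0, -2.9]}, {"travel": [-6, -12.7, -8.8], "dr": [0, 0, -2.9]}, {"travel": [-6, -12.7, -8.8], "dr": [0, 0, -2.9]}]' --jaw 5

```text
time_s: 29.78
tool_pos: [480.5, -246.4, 324.2]
tool_rot: [0.998, -0.058, 0.005, -0.001]
contact_force: [0.8, -0.7, 1.5]
finger_gap: 50.1
gripper_force: 0.0
```

Call:
play_rows --plan '[{"travel": [-0.3, -3.8, 0], "dr": [0, 0, 0]}, {"travel": [-0.6, -7.6, 0], "dr": [0, 0, 0]}, {"travel": [-1, -11.4, 0], "dr": [0, 0, 0]}, {"travel": [-1.3, -15.2, 0], "dr": [0, 0, 0]}, {"travel": [-1.6, -19, 0], "dr": [0, 0, 0]}]'

```text
time_s: 30.2
tool_pos: [486.2, -57.6, 318.7]
tool_rot: [0.998, -0.06, 0.001, -0.003]
contact_force: [-0.6, 0.5, 0.2]
finger_gap: 49.8
gripper_force: 0.0
```

Call:
play_rows --plan '[{"travel": [-0.3, -3.8, 0], "dr": [0, 0, 0]}, {"travel": [-0.6, -7.6, 0], "dr": [0, 0, 0]}, {"travel": [-1, -11.4, 0], "dr": [0, 0, 0]}, {"travel": [-1.3, -15.2, 0], "dr": [0, 0, 0]}, {"travel": [-1.6, -19, 0], "dr": [0, 0, 0]}]'

```text
time_s: 30.62
tool_pos: [493.2, 133.2, 320.0]
tool_rot: [0.998, -0.06, 0.001, -0.003]
contact_force: [0.7, -1.0, -0.9]
finger_gap: 50.1
gripper_force: 0.0
```

Call:
play_rows --plan '[{"travel": [-0.2, -2, 0], "dr": [0, 0, 0]}, {"travel": [-0.5, -4.3, 0], "dr": [0, 0, 0]}, {"travel": [-0.5, -4.3, 0], "dr": [0, 0, 0]}, {"travel": [-0.5, -4.3, 0], "dr": [0, 0, 0]}]'

```text
time_s: 30.95
tool_pos: [493.4, 175.2, 320.0]
tool_rot: [0.998, -0.059, 0.0, -0.003]
contact_force: [0.5, 0.0, -0.4]
finger_gap: 49.9
gripper_force: 0.0
```

```bash
python3 - <<'E'
from h import *
k=knob(-.68)
legs(((k[0],k[1],155),CY,0))
E
```

```text
to [493.3 175.  155. ] travel [-0.02, 0.12, 16.5] dr [-0.3, -0.0, 0.1] rows>= 4.0
```

Call:
play_rows --plan '[{"travel": [0, 0, 4], "dr": [0, 0, 0]}, {"travel": [0, 0, 8], "dr": [0, 0, 0]}, {"travel": [0, 0.1, 12], "dr": [0, 0, 0]}, {"travel": [0, 0.1, 15], "dr": [0, 0, 0]}, {"travel": [0, 0.1, 16.4], "dr": [0, 0, 0]}]'

```text
time_s: 31.37
tool_pos: [490.9, 173.0, 151.3]
tool_rot: [0.998, -0.061, -0.003, -0.002]
contact_force: [-0.5, 0.7, -0.4]
finger_gap: 50.0
gripper_force: 0.0
```

Call:
play_rows --plan '[{"travel": [0, 0, 0], "dr": [0, 0, 0]}, {"travel": [0, 0, 0], "dr": [0, 0, 0]}, {"travel": [0, 0, 0], "dr": [0, 0, 0]}, {"travel": [0, 0, 0], "dr": [0, 0, 0]}, {"travel": [0, 0, 0], "dr": [0, 0, 0]}]' --jaw 2.4 --squeeze 8

```text
time_s: 31.78
tool_pos: [495.4, 176.3, 158.7]
tool_rot: [0.998, -0.06, 0.003, -0.005]
contact_force: [1.9, 4.7, -1.4]
finger_gap: 25.0
gripper_force: 8.0
```

```bash
python3 - <<'E'
from h import *
o=robot.get_obs();p=o["tool_pos"];r=R.from_quat(o["tool_rot"]);print(p)
for t in np.linspace(-.5,.7,13):
    k=knob(t)-[0,0,12];print(round(t,2),(r.inv().apply(k-p)/10).round(2))
E
```

```text
[495.36528153 176.25251379 158.65570629]
-0.5 [ 0.27 -0.67  0.16]
-0.4 [ 0.47 -1.16  0.03]
-0.3 [ 0.63 -1.68 -0.06]
-0.2 [ 0.74 -2.22 -0.13]
-0.1 [ 0.81 -2.76 -0.17]
-0.0 [ 0.84 -3.31 -0.18]
0.1 [ 0.81 -3.86 -0.16]
0.2 [ 0.74 -4.4  -0.11]
0.3 [ 0.63 -4.93 -0.03]
0.4 [ 0.47 -5.45  0.08]
0.5 [ 0.26 -5.94  0.21]
0.6 [ 0.02 -6.41  0.37]
0.7 [-0.26 -6.84  0.56]
```

Call:
play_rows --plan '[{"travel": [0.25, -0.6, 0], "dr": [0, 0, 0]}, {"travel": [0.45, -1.15, 0], "dr": [0, 0, 0]}, {"travel": [0.6, -1.7, -0.1], "dr": [0, 0, 0]}, {"travel": [0.75, -2.2, -0.15], "dr": [0, 0, 0]}, {"travel": [0.8, -2.75, -0.2], "dr": [0, 0, 0]}]'

```text
time_s: 32.2
tool_pos: [508.0, 199.7, 162.6]
tool_rot: [0.998, -0.06, 0.005, -0.001]
contact_force: [1.3, -7.0, 5.0]
finger_gap: 25.1
gripper_force: 8.0
```

Call:
play_rows --plan '[{"travel": [0, -0.5, 0], "dr": [0, 0, 0]}, {"travel": [0, -1, 0], "dr": [0, 0, 0]}, {"travel": [0, -1.5, 0.1], "dr": [0, 0, 0]}, {"travel": [-0.1, -2, 0.15], "dr": [0, 0, 0]}, {"travel": [-0.25, -2.5, 0.2], "dr": [0, 0, 0]}]'

```text
time_s: 32.62
tool_pos: [507.6, 225.7, 159.7]
tool_rot: [0.998, -0.06, 0.004, -0.002]
contact_force: [1.2, -5.0, 4.0]
finger_gap: 25.4
gripper_force: 8.0
```

Call:
play_rows --plan '[{"travel": [-0.15, -0.4, 0.1], "dr": [0, 0, 0]}, {"travel": [-0.3, -0.75, 0.2], "dr": [0, 0, 0]}, {"travel": [-0.5, -1.1, 0.3], "dr": [0, 0, 0]}, {"travel": [-0.7, -1.5, 0.4], "dr": [0, 0, 0]}, {"travel": [-0.85, -1.8, 0.5], "dr": [0, 0, 0]}]'

```text
time_s: 33.03
tool_pos: [499.0, 245.5, 152.3]
tool_rot: [0.998, -0.06, 0.001, -0.003]
contact_force: [-1.9, -4.7, 4.4]
finger_gap: 25.2
gripper_force: 8.0
```

Call:
play_rows --plan '[{"travel": [0, -0.2, 0], "dr": [0, 0, 0]}, {"travel": [0, -0.3, 0], "dr": [0, 0, 0]}, {"travel": [0, -0.3, 0], "dr": [0, 0, 0]}]'

```text
time_s: 33.28
tool_pos: [498.8, 246.0, 152.0]
tool_rot: [0.998, -0.06, -0.0, -0.0]
contact_force: [-2.7, -13.4, 8.0]
finger_gap: 25.3
gripper_force: 8.0
```

```bash
python3 - <<'E'
from h import *
print(robot.get_obs()["tool_pos"],knob(.68))
E
```

```text
[498.76890146 246.01312694 152.0108791 ] [501.54194273 243.64121207 166.19259763]
```

Call:
play_rows --plan '[{"travel": [0, 0, 0], "dr": [0, 0, 0]}, {"travel": [0, 0, 0], "dr": [0, 0, 0]}, {"travel": [0, 0, 0], "dr": [0, 0, 0]}, {"travel": [0, 0, -3], "dr": [0, 0, 0]}, {"travel": [0, 0, -6], "dr": [0, 0, 0]}]' --jaw 5

```text
time_s: 33.7
tool_pos: [497.2, 248.3, 209.8]
tool_rot: [0.998, -0.06, -0.002, -0.003]
contact_force: [0.4, 0.9, 0.7]
finger_gap: 49.9
gripper_force: 0.0
```

Call:
play_rows --plan '[{"travel": [0, 0, -4], "dr": [0, 0, 0]}, {"travel": [0, 4, -4], "dr": [0, 0, 0]}, {"travel": [0, 8, -4], "dr": [0, 0, 0]}, {"travel": [0, 12, -4], "dr": [0, 0, 0]}, {"travel": [0, 16, -4], "dr": [0, 0, 0]}]'

```text
time_s: 34.12
tool_pos: [479.5, 88.4, 250.7]
tool_rot: [0.998, -0.059, 0.001, -0.004]
contact_force: [0.7, -0.4, 0.3]
finger_gap: 49.9
gripper_force: 0.0
```

Call:
play_rows --plan '[{"travel": [2, 3.6, 0], "dr": [0, 0, 0]}, {"travel": [4, 7.2, 0], "dr": [0, 0, 0]}, {"travel": [6, 10.8, 0], "dr": [0, 0, 0]}, {"travel": [8, 14.4, 0], "dr": [0, 0, 0]}, {"travel": [8, 16, 0], "dr": [0, 0, 0]}]'

```text
time_s: 34.53
tool_pos: [542.0, -83.0, 249.3]
tool_rot: [0.998, -0.061, 0.001, -0.004]
contact_force: [-0.9, 0.5, 0.3]
finger_gap: 49.8
gripper_force: 0.0
```

```bash
python3 - <<'E'
from h import *
for xy in((571,-54),(596,-202),(518,-382)):fintop(xy)
p,z,i=shot();crop(p,215,150,320,170,2.5,"pics/c10.png")
legs(((596.5,-202,140),-.181,0),((596.5,-202,37),-.181,0))
E
```

```text
scene 41 [590.4 -81.6  73.2] [579. -88.  62.] [596. -75.  77.]
top 0   
scene 46 [ 603.2 -203.7   72.2] [ 592. -210.   62.] [ 608. -198.   78.]
top 5 [ 590.7 -200.    70.3] [ 590. -204.   65.] [ 592. -196.   74.]
scene 47 [ 524.  -384.2   72.4] [ 513. -392.   62.] [ 530. -379.   76.]
top 42 [ 518.  -380.9   74. ] [ 510. -388.   62.] [ 527. -377.   80.]
to [ 596.5 -202.   140. ] travel [7.02, 11.73, 10.92] dr [-0.4, -0.1, 3.6] rows>= 4.2
to [ 596.5 -202.    37. ] travel [0.0, -0.0, 10.3] dr [0.0, 0.0, 0.0] rows>= 2.5
```

View pics/c10.png

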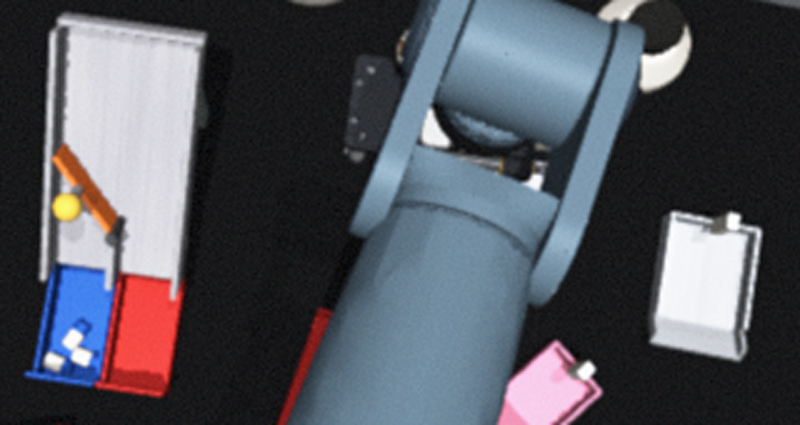

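The flap is now over for the red tray, the three blue vials are in theirs, and the large dish is empty. The small dish has been knocked aside, with its fin now near (584,-80); I'll re-measure it later. Next is the medium dish.

Call:
play_rows --plan '[{"travel": [2, 3.3, 0], "dr": [0, 0, 1]}, {"travel": [4, 6.6, 2], "dr": [0, 0, 2]}, {"travel": [6, 10, 5], "dr": [0, 0, 3.6]}, {"travel": [7, 11.7, 8], "dr": [0, 0, 3.6]}, {"travel": [7, 11.7, 10.9], "dr": [0, 0, 3.6]}]'

```text
time_s: 35.3
tool_pos: [598.0, -206.1, 140.0]
tool_rot: [0.996, -0.092, 0.002, -0.002]
contact_force: [0.8, 0.6, -0.3]
finger_gap: 50.1
gripper_force: 0.0
```

Call:
play_rows --plan '[{"travel": [0, 0, 0], "dr": [0, 0, 0]}, {"travel": [0, 0, 0], "dr": [0, 0, 0]}, {"travel": [0, 0, 0], "dr": [0, 0, 0]}]'

```text
time_s: 35.55
tool_pos: [597.2, -202.5, 142.5]
tool_rot: [0.996, -0.09, 0.002, -0.003]
contact_force: [-0.3, 1.1, 0.3]
finger_gap: 49.8
gripper_force: 0.0
```

```bash
python3 - <<'E'
from h import *
legs(((596.5,-202,37),-.181,0));fintop((596,-202),("scene",))
E
```

```text
to [ 596.5 -202.    37. ] travel [-0.12, 0.03, 10.55] dr [-0.3, -0.2, 0.0] rows>= 2.5
scene 45 [ 603.8 -203.7   73.4] [ 591. -210.   62.] [ 609. -197.   77.]
```

Call:
play_rows --plan '[{"travel": [-0.1, 0, 3], "dr": [0, 0, 0]}, {"travel": [-0.1, 0, 6], "dr": [0, 0, 0]}, {"travel": [-0.1, 0, 8.5], "dr": [0, 0, 0]}, {"travel": [-0.1, 0, 10.4], "dr": [0, 0, 0]}, {"travel": [-0.1, 0, 10.4], "dr": [0, 0, 0]}]'

```text
time_s: 36.02
tool_pos: [594.1, -200.8, 34.6]
tool_rot: [0.996, -0.091, -0.001, -0.004]
contact_force: [-1.0, -0.2, -1.1]
finger_gap: 49.7
gripper_force: 0.0
```

Call:
play_rows --plan '[{"travel": [0, 0, 0], "dr": [0, 0, 0]}, {"travel": [0, 0, 0], "dr": [0, 0, 0]}, {"travel": [0, 0, 0], "dr": [0, 0, 0]}, {"travel": [0, 0, 0], "dr": [0, 0, 0]}, {"travel": [0, 0, 0], "dr": [0, 0, 0]}]' --jaw 0.6 --squeeze 55

```text
time_s: 36.43
tool_pos: [596.4, -203.0, 37.9]
tool_rot: [0.996, -0.091, 0.002, -0.003]
contact_force: [-0.7, 0.5, -0.1]
finger_gap: 20.1
gripper_force: 0.0
```

Call:
play_rows --plan '[{"travel": [0, 0, 0], "dr": [0, 0, 0]}, {"travel": [0, 0, 0], "dr": [0, 0, 0]}, {"travel": [0, 0, -0.5], "dr": [0, 0, 0]}, {"travel": [0, 0, -1.5], "dr": [0, 0, 0]}, {"travel": [0, 0, -3], "dr": [0, 0, 0]}]'

```text
time_s: 36.85
tool_pos: [594.2, -202.2, 65.5]
tool_rot: [0.996, -0.091, -0.001, -0.004]
contact_force: [-0.5, 1.1, -0.7]
finger_gap: 9.9
gripper_force: 55.0
```

Call:
play_rows --plan '[{"travel": [0, 0, -2.5], "dr": [0, 0, 0]}, {"travel": [0, 0, -5.5], "dr": [0, 0, 0]}, {"travel": [0, 0, -9], "dr": [0, 0, 0]}, {"travel": [0, 0, -12.5], "dr": [0, 0, 0]}, {"travel": [0, 0, -16], "dr": [0, 0, 0]}]'

```text
time_s: 37.27
tool_pos: [594.7, -203.6, 228.5]
tool_rot: [0.996, -0.091, 0.001, -0.003]
contact_force: [-0.5, -0.7, -0.8]
finger_gap: 9.7
gripper_force: 55.0
```

Call:
play_rows --plan '[{"travel": [0, 0, -2.5], "dr": [0, 0, 0]}, {"travel": [0, 0, -5], "dr": [0, 0, 0]}, {"travel": [0, 0, -6.5], "dr": [0, 0, 0]}, {"travel": [0, 0, -7], "dr": [0, 0, 0]}, {"travel": [0, 0, -7], "dr": [0, 0, 0]}]'

```text
time_s: 37.68
tool_pos: [595.4, -204.5, 298.4]
tool_rot: [0.996, -0.091, 0.002, -0.003]
contact_force: [-0.3, 0.2, -1.7]
finger_gap: 9.1
gripper_force: 55.0
```

```bash
python3 - <<'E'
from h import *
pour("medium",first=[((650,100,300),-.181,0),((690,245,290),.5,0)],seq=SP[:1])
E
```

```text
to [650. 100. 300.] travel [-0.16, -30.94, 0.01] dr [-0.3, -0.2, -0.1] rows>= 7.4
to [690. 245. 290.] travel [1.32, -14.98, 1.0] dr [0.0, 0.0, -39.0] rows>= 5.4
to [685.6 242.  248. ] travel [-0.53, 0.05, 4.2] dr [0.0, 0.0, 0.0] rows>= 1.0
```

Call:
play_rows --plan '[{"travel": [0, -1, 0], "dr": [0, 0, 0]}, {"travel": [0, -3, 0], "dr": [0, 0, 0]}, {"travel": [0, -5.5, 0], "dr": [0, 0, 0]}, {"travel": [0, -8.5, 0], "dr": [0, 0, 0]}, {"travel": [0, -11.5, 0], "dr": [0, 0, 0]}]'

```text
time_s: 38.1
tool_pos: [614.9, -89.3, 294.6]
tool_rot: [0.996, -0.092, -0.001, -0.004]
contact_force: [-0.2, -0.8, -1.2]
finger_gap: 9.9
gripper_force: 55.0
```

Call:
play_rows --plan '[{"travel": [0, -3, 0], "dr": [0, 0, 0]}, {"travel": [0, -6, 0], "dr": [0, 0, 0]}, {"travel": [0, -9, 0], "dr": [0, 0, 0]}, {"travel": [0, -12, 0], "dr": [0, 0, 0]}, {"travel": [0, -15, 0], "dr": [0, 0, 0]}]'

```text
time_s: 38.52
tool_pos: [642.0, 58.7, 295.6]
tool_rot: [0.996, -0.091, -0.001, -0.003]
contact_force: [-0.3, 0.2, -0.7]
finger_gap: 9.4
gripper_force: 55.0
```

Call:
play_rows --plan '[{"travel": [0, -3, 0], "dr": [0, 0, -3]}, {"travel": [0.2, -6, 0], "dr": [0, 0, -8]}, {"travel": [0.4, -8.7, 0], "dr": [0, 0, -13]}, {"travel": [0.6, -10.5, 0], "dr": [0, 0, -18]}, {"travel": [0.7, -12, 0], "dr": [0, 0, -23]}]'

```text
time_s: 38.93
tool_pos: [670.6, 175.7, 296.0]
tool_rot: [0.994, 0.112, -0.001, -0.003]
contact_force: [-0.5, -0.5, -1.4]
finger_gap: 9.9
gripper_force: 55.0
```

```bash
python3 - <<'E'
from h import *
pour("medium",seq=[(0,240),(20,225),(40,205),(55,190),(65,182)])
E
```

```text
to [685.6 242.  253. ] travel [2.94, -6.1, 4.34] dr [-0.4, -0.0, -15.8] rows>= 2.2
to [676.7 237.2 269.5] travel [-1.01, -0.0, -1.65] dr [0.0, 20.0, 0.0] rows>= 2.8
to [658.9 227.4 275.7] travel [-1.7, 0.0, -1.27] dr [-0.0, 20.0, 0.0] rows>= 2.8
to [640.9 217.6 274.9] travel [-1.62, -0.0, -1.25] dr [-0.0, 15.0, 0.0] rows>= 2.1
to [627.4 210.2 273.1] travel [-1.02, 0.0, -1.16] dr [0.0, 10.0, 0.0] rows>= 1.4
```

Call:
play_rows --plan '[{"travel": [0.6, -1.3, 0], "dr": [0, 0, -3]}, {"travel": [1.3, -2.8, 0.5], "dr": [0, 0, -6]}, {"travel": [2, -4.2, 1.5], "dr": [0, 0, -10]}, {"travel": [2.6, -5.4, 2.7], "dr": [0, 0, -13]}, {"travel": [2.9, -6.1, 4], "dr": [0, 0, -15.8]}]'

```text
time_s: 39.35
tool_pos: [685.8, 241.3, 256.5]
tool_rot: [0.969, 0.247, 0.0, -0.003]
contact_force: [0.4, 0.7, -1.7]
finger_gap: 9.8
gripper_force: 55.0
```

Call:
play_rows --plan '[{"travel": [0, 0, 0], "dr": [0, 0, 0]}, {"travel": [-0.3, 0, -0.4], "dr": [0, 5, 0]}, {"travel": [-0.5, 0, -0.8], "dr": [0, 10, 0]}, {"travel": [-0.8, 0, -1.2], "dr": [0, 15, 0]}, {"travel": [-1, 0, -1.6], "dr": [0, 20, 0]}]'

```text
time_s: 39.77
tool_pos: [677.2, 234.1, 274.8]
tool_rot: [0.955, 0.24, 0.171, -0.046]
contact_force: [-0.6, 0.3, -0.7]
finger_gap: 9.7
gripper_force: 55.0
```

Call:
play_rows --plan '[{"travel": [-0.3, 0, -0.3], "dr": [0, 4, 0]}, {"travel": [-0.7, 0, -0.5], "dr": [0, 8, 0]}, {"travel": [-1, 0, -0.8], "dr": [0, 12, 0]}, {"travel": [-1.4, 0, -1], "dr": [0, 16, 0]}, {"travel": [-1.7, 0, -1.3], "dr": [0, 20, 0]}]'

```text
time_s: 40.18
tool_pos: [658.7, 224.3, 280.6]
tool_rot: [0.911, 0.228, 0.334, -0.087]
contact_force: [0.7, -0.7, -1.0]
finger_gap: 10.0
gripper_force: 55.0
```

```bash
python3 - <<'E'
from h import *
pour("medium",seq=[(55,190),(65,182)]);print(robot.get_obs()["joint_pos"])
E
```

```text
to [640.9 217.6 274.9] travel [-1.81, -0.25, -0.79] dr [0.0, 14.7, -0.5] rows>= 2.0
to [627.4 210.2 273.1] travel [-1.02, 0.0, -1.16] dr [0.0, 10.0, 0.0] rows>= 1.4
[ 0.0490996  -0.07499789  1.88318523  0.43744979  0.72977328  0.89076545]
```

Call:
play_rows --plan '[{"travel": [-0.4, 0, -0.2], "dr": [0, 3, 0]}, {"travel": [-0.7, -0.1, -0.3], "dr": [0, 6, 0]}, {"travel": [-1.1, -0.2, -0.5], "dr": [0, 9, 0]}, {"travel": [-1.4, -0.2, -0.7], "dr": [0, 12, 0]}, {"travel": [-1.7, -0.2, -0.8], "dr": [0, 15, 0]}]'

```text
time_s: 40.6
tool_pos: [642.0, 217.6, 275.8]
tool_rot: [0.859, 0.215, 0.45, -0.116]
contact_force: [0.0, 0.1, -1.1]
finger_gap: 9.7
gripper_force: 55.0
```

Call:
play_rows --plan '[{"travel": [-0.3, 0, -0.3], "dr": [0, 2.5, 0]}, {"travel": [-0.5, 0, -0.6], "dr": [0, 5, 0]}, {"travel": [-0.8, 0, -0.9], "dr": [0, 7.5, 0]}, {"travel": [-1, 0, -1.2], "dr": [0, 10, 0]}, {"travel": [-1, 0, -1.2], "dr": [0, 10, 0]}]'

```text
time_s: 41.02
tool_pos: [627.2, 210.0, 271.6]
tool_rot: [0.818, 0.204, 0.521, -0.135]
contact_force: [-0.1, 0.7, -1.5]
finger_gap: 10.1
gripper_force: 55.0
```

Call:
play_rows --plan '[{"travel": [0, 0, 0], "dr": [0, 0, 0]}, {"travel": [0, 0, 0], "dr": [0, 0, 0]}, {"travel": [0, 0, 0], "dr": [0, 0, 0]}, {"travel": [0, 0, 0], "dr": [0, 0, 0]}, {"travel": [0, 0, 0], "dr": [0, 0, 0]}]'

```text
time_s: 41.43
tool_pos: [629.7, 210.6, 275.9]
tool_rot: [0.817, 0.205, 0.523, -0.134]
contact_force: [-0.3, 0.6, -1.4]
finger_gap: 9.4
gripper_force: 55.0
```

```bash
python3 - <<'E'
from h import *
o=robot.get_obs();print(o["joint_pos"])
legs(((675,232,300),.5,np.radians(30)),((700,240,310),.5,0),((650,100,310),.3,0))
E
```

```text
[-0.05782229 -0.22502857  2.2104938   1.4228701   0.50498888 -0.07997272]
to [675. 232. 300.] travel [4.28, 0.25, 3.54] dr [0.1, -35.3, -0.4] rows>= 4.9
to [700. 240. 310.] travel [2.73, 0.5, 0.42] dr [-0.0, -30.0, -0.0] rows>= 4.2
to [650. 100. 310.] travel [-11.1, 9.89, 0.0] dr [0.0, -0.0, 11.5] rows>= 3.6
```

Call:
play_rows --plan '[{"travel": [0.9, 0, 0.7], "dr": [0, -6, 0]}, {"travel": [1.7, 0, 1.4], "dr": [0, -13, 0]}, {"travel": [2.6, 0.1, 2.1], "dr": [0, -20, 0]}, {"travel": [3.5, 0.2, 2.8], "dr": [0, -27, 0]}, {"travel": [4.3, 0.2, 3.5], "dr": [0, -34, 0]}]'

```text
time_s: 41.85
tool_pos: [671.4, 231.9, 297.9]
tool_rot: [0.901, 0.231, 0.355, -0.099]
contact_force: [0.5, 0.7, -2.2]
finger_gap: 9.5
gripper_force: 55.0
```

Call:
play_rows --plan '[{"travel": [0.5, 0.1, 0.1], "dr": [0, -6, 0]}, {"travel": [1, 0.2, 0.2], "dr": [0, -12, 0]}, {"travel": [1.6, 0.3, 0.3], "dr": [0, -18, 0]}, {"travel": [2.2, 0.4, 0.4], "dr": [0, -24, 0]}, {"travel": [2.7, 0.5, 0.4], "dr": [0, -31, 0]}]'

```text
time_s: 42.27
tool_pos: [694.1, 238.7, 315.6]
tool_rot: [0.962, 0.249, 0.103, -0.033]
contact_force: [0.8, -0.8, -1.1]
finger_gap: 9.7
gripper_force: 55.0
```

```bash
python3 - <<'E'
from h import *
legs(((650,100,310),.3,0))
p2,z2,i2=shot("top");p,z,i=shot("scene")
a=cv2.resize(p[150:310,330:450],None,fx=3.5,fy=3.5);b=cv2.resize(p2[145:305,210:320],None,fx=3.5,fy=3.5)
cv2.imwrite("pics/c11.png",np.hstack([a,b])[:,:,::-1])
E
```

```text
to [650. 100. 310.] travel [-10.45, 9.98, -1.84] dr [-2.0, -12.2, 11.8] rows>= 3.5
```

View pics/c11.png

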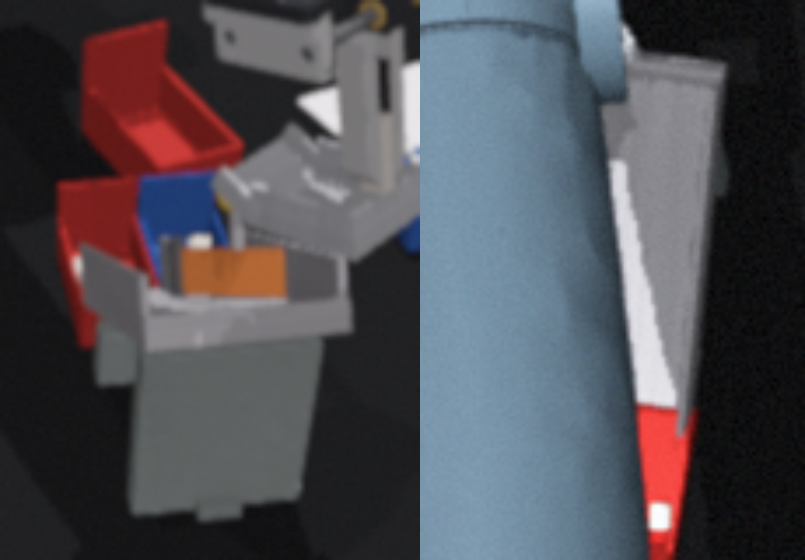

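The red vial is in the red tray (right half of c11, 659,517). Next I nest the medium dish in the large one.

Call:
play_rows --plan '[{"travel": [-2.1, 2, -0.4], "dr": [0, -4, 3]}, {"travel": [-4.2, 4, -0.8], "dr": [0, -8, 6]}, {"travel": [-6.5, 6, -1.2], "dr": [-1, -11, 8]}, {"travel": [-9, 8, -1.8], "dr": [-2, -12.2, 11.8]}, {"travel": [-10.5, 10, -1.8], "dr": [-2, -12.2, 11.8]}]'

```text
time_s: 42.78
tool_pos: [648.8, 98.7, 307.8]
tool_rot: [0.989, 0.149, 0.003, -0.001]
contact_force: [0.1, -0.2, -1.0]
finger_gap: 9.9
gripper_force: 55.0
```

Call:
play_rows --plan '[{"travel": [0, 0, 0], "dr": [0, 0, 0]}]'

```text
time_s: 42.87
tool_pos: [648.7, 96.0, 306.6]
tool_rot: [0.989, 0.148, 0.002, -0.001]
contact_force: [1.1, -1.1, -1.4]
finger_gap: 9.8
gripper_force: 55.0
```

```bash
python3 - <<'E'
from h import *
legs(((650,100,310),.3,0),((495.3,-379.3,300),.3,0))
fintop((518,-382));fintop((584,-80))
E
```

```text
to [650. 100. 310.] travel [0.24, -0.35, -0.34] dr [-0.1, -0.3, -0.2] rows>= 0.1
to [ 495.3 -379.3  300. ] travel [-28.94, 41.22, 1.0] dr [0.0, 0.0, 0.0] rows>= 12.1
scene 50 [ 524.  -384.3   71.3] [ 511. -393.   62.] [ 530. -379.   77.]
top 41 [ 517.9 -380.4   74.6] [ 510. -389.   63.] [ 526. -376.   79.]
scene 40 [591.1 -81.6  73.5] [579. -88.  62.] [595. -76.  77.]
top 33 [584.8 -77.9  74.9] [577. -86.  63.] [593. -73.  79.]
```

Call:
play_rows --plan '[{"travel": [-2, 2.9, 0], "dr": [0, 0, 0]}, {"travel": [-4, 5.7, 0], "dr": [0, 0, 0]}, {"travel": [-6, 8.6, 0], "dr": [0, 0, 0]}, {"travel": [-8, 11.4, 0], "dr": [0, 0, 0]}, {"travel": [-10, 14, 0], "dr": [0, 0, 0]}]'

```text
time_s: 43.48
tool_pos: [595.5, -64.0, 306.9]
tool_rot: [0.989, 0.151, 0.003, -0.001]
contact_force: [1.0, -0.3, -1.5]
finger_gap: 10.0
gripper_force: 55.0
```

Call:
play_rows --plan '[{"travel": [-2, 2.9, 0], "dr": [0, 0, 0]}, {"travel": [-4, 5.7, 0], "dr": [0, 0, 0]}, {"travel": [-6, 8.6, 0], "dr": [0, 0, 0]}, {"travel": [-8, 11.4, 0], "dr": [0, 0, 0]}, {"travel": [-10, 14, 0], "dr": [0, 0, 0]}]'

```text
time_s: 43.9
tool_pos: [541.8, -227.7, 306.2]
tool_rot: [0.989, 0.151, 0.003, -0.001]
contact_force: [0.5, 0.2, -0.7]
finger_gap: 9.8
gripper_force: 55.0
```

Call:
play_rows --plan '[{"travel": [-2, 2.9, 0], "dr": [0, 0, 5]}, {"travel": [-4, 5.7, 0], "dr": [0, 0, 11]}, {"travel": [-6, 8.6, 0], "dr": [0, 0, 17]}, {"travel": [-8, 11.2, 0], "dr": [0, 0, 22]}, {"travel": [-9, 13.2, 0], "dr": [0, 0, 27]}]'

```text
time_s: 44.32
tool_pos: [494.5, -381.5, 305.4]
tool_rot: [0.996, -0.087, 0.002, -0.001]
contact_force: [-0.6, 0.0, -0.9]
finger_gap: 9.6
gripper_force: 55.0
```

Call:
play_rows --plan '[{"travel": [0, 0, 3], "dr": [0, 0, 0]}, {"travel": [0, 0, 6], "dr": [0, 0, 0]}, {"travel": [0, 0, 9], "dr": [0, 0, 0]}, {"travel": [0, 0, 12], "dr": [0, 0, 0]}, {"travel": [0, 0, 15], "dr": [0, 0, 0]}]'

```text
time_s: 44.73
tool_pos: [496.6, -378.5, 154.2]
tool_rot: [0.996, -0.084, 0.002, -0.002]
contact_force: [0.2, -0.4, -1.1]
finger_gap: 10.0
gripper_force: 55.0
```

Call:
play_rows --plan '[{"travel": [0, 0, 2], "dr": [0, 0, 0]}, {"travel": [0, 0, 2], "dr": [0, 0, 0]}, {"travel": [0, 0, 2], "dr": [0, 0, 0]}, {"travel": [0, 0, 2], "dr": [0, 0, 0]}]'

```text
time_s: 45.07
tool_pos: [497.1, -379.7, 137.3]
tool_rot: [0.996, -0.084, 0.003, -0.001]
contact_force: [1.0, -0.5, -0.1]
finger_gap: 9.7
gripper_force: 55.0
```

```bash
python3 - <<'E'
from h import *
legs(((495.3,-379.3,90),-.171,0),((495.3,-379.3,43),-.171,0))
p,z,i=shot();c=cloud(z,i)
np.savez("s.npz",p=p,z=z)
m=(c[...,2]>12)&(c[...,2]<45)&(np.hypot(c[...,0]-565,c[...,1]+80)<75)
A=c[m][:,:2].astype(np.float32);print(len(A),cv2.minAreaRect(A),A.mean(0))
m=(p.min(2)>110)&(np.hypot(c[...,0]-565,c[...,1]+80)<80)&(c[...,2]<45);A=c[m][:,:2].astype(np.float32);print(len(A),cv2.minAreaRect(A),A.mean(0))
E
```

```text
to [ 495.3 -379.3   90. ] travel [-0.21, -0.0, 4.73] dr [-0.1, -0.3, 0.1] rows>= 1.1
to [ 495.3 -379.3   43. ] travel [0.0, -0.0, 4.7] dr [0.0, 0.0, 0.0] rows>= 1.1
245 ((557.3025512695312, -85.92750549316406), (73.23714447021484, 42.84619140625), 14.279882431030273) [550.5836  -87.42727]
496 ((565.568115234375, -87.59654998779297), (88.43828582763672, 50.11359405517578), 14.248188972473145) [558.7121  -87.83139]
```

Call:
play_rows --plan '[{"travel": [-0.1, 0, 2], "dr": [0, 0, 0]}, {"travel": [-0.2, 0, 4], "dr": [0, 0, 0]}, {"travel": [-0.2, 0, 5.5], "dr": [0, 0, 0]}, {"travel": [-0.2, 0, 6.3], "dr": [0, 0, 0]}, {"travel": [-0.2, 0, 6.3], "dr": [0, 0, 0]}]'

```text
time_s: 45.53
tool_pos: [493.9, -378.5, 71.9]
tool_rot: [0.996, -0.085, 0.001, -0.002]
contact_force: [-0.4, -0.1, -0.3]
finger_gap: 9.9
gripper_force: 55.0
```

Call:
play_rows --plan '[{"travel": [0, 0, 0], "dr": [0, 0, 0]}, {"travel": [0, 0, 0], "dr": [0, 0, 0]}]'

```text
time_s: 45.7
tool_pos: [495.0, -379.8, 74.3]
tool_rot: [0.996, -0.085, 0.003, -0.001]
contact_force: [-0.5, -0.5, -1.2]
finger_gap: 9.5
gripper_force: 55.0
```

```bash
python3 - <<'E'
from h import *
legs(((495.3,-379.3,42.5),-.171,0))
E
```

```text
to [ 495.3 -379.3   42.5] travel [0.0, -0.05, 3.18] dr [-0.1, -0.3, 0.1] rows>= 0.8
```

Call:
play_rows --plan '[{"travel": [0, 0, 0.8], "dr": [0, 0, 0]}, {"travel": [0, 0, 1.6], "dr": [0, 0, 0]}, {"travel": [0, 0, 2.3], "dr": [0, 0, 0]}, {"travel": [0, 0, 2.7], "dr": [0, 0, 0]}, {"travel": [0, 0, 2.9], "dr": [0, 0, 0]}]'

```text
time_s: 46.12
tool_pos: [493.5, -378.0, 41.9]
tool_rot: [0.996, -0.085, 0.001, -0.003]
contact_force: [1.0, -0.1, -2.5]
finger_gap: 9.4
gripper_force: 55.0
```

Call:
play_rows --plan '[{"travel": [0, 0, 0.1], "dr": [0, 0, 0]}, {"travel": [0, 0, 0.2], "dr": [0, 0, 0]}, {"travel": [0, 0, 0.2], "dr": [0, 0, 0]}]'

```text
time_s: 46.37
tool_pos: [494.2, -378.8, 41.4]
tool_rot: [0.996, -0.085, 0.002, -0.002]
contact_force: [0.4, -0.2, -1.3]
finger_gap: 9.6
gripper_force: 55.0
```

Call:
play_rows --plan '[{"travel": [0, 0, 0.1], "dr": [0, 0, 0]}, {"travel": [0, 0, 0.2], "dr": [0, 0, 0]}, {"travel": [0, 0, 0.2], "dr": [0, 0, 0]}]'

```text
time_s: 46.62
tool_pos: [494.6, -379.2, 41.1]
tool_rot: [0.996, -0.085, 0.002, -0.001]
contact_force: [-1.3, 1.8, 7.1]
finger_gap: 9.7
gripper_force: 55.0
```

Call:
play_rows --plan '[{"travel": [0, 0, 0], "dr": [0, 0, 0]}, {"travel": [0, 0, 0], "dr": [0, 0, 0]}, {"travel": [0, 0, 0], "dr": [0, 0, 0]}, {"travel": [0, 0, 0], "dr": [0, 0, 0]}, {"travel": [0, 0, 0], "dr": [0, 0, 0]}]' --jaw 3

```text
time_s: 47.03
tool_pos: [494.0, -378.6, 39.1]
tool_rot: [0.996, -0.085, 0.002, -0.002]
contact_force: [-0.4, -0.2, 0.8]
finger_gap: 29.4
gripper_force: 0.0
```

Call:
play_rows --plan '[{"travel": [0, 0, -3], "dr": [0, 0, 0]}, {"travel": [0, 0, -7], "dr": [0, 0, 0]}, {"travel": [0, 0, -11], "dr": [0, 0, 0]}, {"travel": [0, 0, -15], "dr": [0, 0, 0]}, {"travel": [0, 0, -19], "dr": [0, 0, 0]}]'

```text
time_s: 47.45
tool_pos: [493.1, -379.0, 231.1]
tool_rot: [0.996, -0.085, 0.002, -0.002]
contact_force: [1.3, 0.4, -0.8]
finger_gap: 29.9
gripper_force: 0.0
```

```bash
python3 - <<'E'
from h import *
fintop((518,-382),r=100);fintop((584,-80),("scene",))
legs(((560,-200,240),.25,0),((584.5,-80.5,140),.25,0),((584.5,-80.5,37),.25,0))
E
```

```text
scene 99 [ 508.4 -382.    74. ] [ 490. -392.   62.] [ 529. -376.   82.]
top 85 [ 510.2 -378.8   75.2] [ 488. -389.   62.] [ 526. -373.   82.]
scene 44 [591.  -81.7  72.3] [577. -88.  62.] [597. -76.  77.]
to [ 560. -200.  240.] travel [3.35, -18.94, -0.58] dr [0.2, -0.6, -24.1] rows>= 4.6
to [584.5 -80.5 140. ] travel [5.33, -10.97, 10.0] dr [0.0, 0.0, 0.0] rows>= 3.8
to [584.5 -80.5  37. ] travel [0.0, -0.0, 10.3] dr [0.0, 0.0, 0.0] rows>= 2.5
```

Call:
play_rows --plan '[{"travel": [0.7, -4, -0.5], "dr": [0, 0, -6]}, {"travel": [1.4, -8, -0.5], "dr": [0, 0, -12]}, {"travel": [2.1, -12, -0.5], "dr": [0, 0, -18]}, {"travel": [2.8, -16, -0.5], "dr": [0, 0, -24]}, {"travel": [3.4, -19, -0.5], "dr": [0, 0, -24.1]}]' --jaw 5

```text
time_s: 48.02
tool_pos: [558.6, -194.5, 232.8]
tool_rot: [0.992, 0.127, 0.001, -0.003]
contact_force: [0.3, 0.6, 0.5]
finger_gap: 50.4
gripper_force: 0.0
```

Call:
play_rows --plan '[{"travel": [1.8, -3.6, 0], "dr": [0, 0, 0]}, {"travel": [3.6, -7.2, 2], "dr": [0, 0, 0]}, {"travel": [5.3, -11, 4], "dr": [0, 0, 0]}, {"travel": [5.3, -11, 7], "dr": [0, 0, 0]}, {"travel": [5.3, -11, 9.5], "dr": [0, 0, 0]}]'

```text
time_s: 48.43
tool_pos: [582.0, -74.3, 136.9]
tool_rot: [0.992, 0.127, 0.0, -0.002]
contact_force: [0.7, -0.4, -0.2]
finger_gap: 49.7
gripper_force: 0.0
```

Call:
play_rows --plan '[{"travel": [0, 0, 0], "dr": [0, 0, 0]}, {"travel": [0, 0, 0], "dr": [0, 0, 0]}, {"travel": [0, 0, 0], "dr": [0, 0, 0]}]'

```text
time_s: 48.68
tool_pos: [583.8, -78.3, 141.3]
tool_rot: [0.992, 0.125, 0.002, -0.001]
contact_force: [0.4, 0.3, 0.8]
finger_gap: 50.5
gripper_force: 0.0
```

```bash
python3 - <<'E'
from h import *
legs(((584.5,-80,38),.25,0));fintop((584,-80),("scene",))
E
```

```text
to [584.5 -80.   38. ] travel [-0.02, 0.2, 10.33] dr [-0.1, -0.3, 0.0] rows>= 2.5
scene 43 [592.6 -81.8  72.9] [579. -88.  63.] [597. -76.  77.]
```

Call:
play_rows --plan '[{"travel": [0, 0.1, 3], "dr": [0, 0, 0]}, {"travel": [0, 0.1, 6], "dr": [0, 0, 0]}, {"travel": [0, 0.1, 8.5], "dr": [0, 0, 0]}, {"travel": [0, 0.1, 10.2], "dr": [0, 0, 0]}, {"travel": [0, 0.1, 10.2], "dr": [0, 0, 0]}]'

```text
time_s: 49.15
tool_pos: [582.3, -78.5, 36.4]
tool_rot: [0.992, 0.124, 0.0, -0.002]
contact_force: [-1.1, -0.4, -0.3]
finger_gap: 50.2
gripper_force: 0.0
```

Call:
play_rows --plan '[{"travel": [0, 0, 0], "dr": [0, 0, 0]}, {"travel": [0, 0, 0], "dr": [0, 0, 0]}, {"travel": [0, 0, 0], "dr": [0, 0, 0]}, {"travel": [0, 0, 0], "dr": [0, 0, 0]}, {"travel": [0, 0, 0], "dr": [0, 0, 0]}]' --jaw 0.6 --squeeze 40

```text
time_s: 49.57
tool_pos: [584.9, -78.7, 40.1]
tool_rot: [0.992, 0.125, 0.003, -0.001]
contact_force: [-0.2, -0.6, -0.5]
finger_gap: 20.3
gripper_force: 0.0
```

Call:
play_rows --plan '[{"travel": [0, 0, 0], "dr": [0, 0, 0]}, {"travel": [0, 0, 0], "dr": [0, 0, 0]}, {"travel": [0, 0, 0], "dr": [0, 0, 0]}, {"travel": [0, 0, 0], "dr": [0, 0, 0]}]'

```text
time_s: 49.9
tool_pos: [584.3, -78.4, 39.1]
tool_rot: [0.992, 0.125, 0.002, -0.001]
contact_force: [0.1, 0.5, 2.7]
finger_gap: 9.4
gripper_force: 40.0
```

Call:
play_rows --plan '[{"travel": [0, 0, -3], "dr": [0, 0, 0]}, {"travel": [0, 0, -6.5], "dr": [0, 0, 0]}, {"travel": [0, 0, -10], "dr": [0, 0, 0]}, {"travel": [0, 0, -13.5], "dr": [0, 0, 0]}, {"travel": [0, 0, -17], "dr": [0, 0, 0]}]'

```text
time_s: 50.32
tool_pos: [582.8, -78.7, 209.8]
tool_rot: [0.992, 0.125, 0.002, -0.002]
contact_force: [0.9, -1.0, -0.5]
finger_gap: 9.4
gripper_force: 40.0
```

```bash
python3 - <<'E'
from h import *
p,z,i=shot();c=cloud(z,i)
m=(z>0)&(c[...,2]>66)&(c[...,2]<86)&(np.hypot(c[...,0]-510,c[...,1]+382)<60);A=c[m][:,:2]
t=-.171;s=A@[np.cos(t),np.sin(t)];n=A@[-np.sin(t),np.cos(t)];o=np.array([518,-383.2]);so=o@[np.cos(t),np.sin(t)];no=o@[-np.sin(t),np.cos(t)]
print(np.histogram(s-so,bins=np.arange(-40,16,4)));
for lo,hi in((-40,-12),(-10,15)):
    k=((s-so)>lo)&((s-so)<hi);print(k.sum(),np.median(s[k]-so),np.median(n[k]-no))
legs(((560,-200,250),.25,0),((472.3,-375.4,240),-.171,0),((472.3,-375.4,60),-.171,0))
E
```

```text
(array([ 0,  0,  6, 11, 10, 10,  5,  0, 10,  9,  7, 10,  0]), array([-40, -36, -32, -28, -24, -20, -16, -12,  -8,  -4,   0,   4,   8,
        12]))
42 -22.526386347262417 2.2017874255838876
36 -0.45990141674775487 2.307071209880746
to [ 560. -200.  250.] travel [-5.55, 10.97, -3.17] dr [0.3, -0.9, 0.1] rows>= 3.0
to [ 472.3 -375.4  240. ] travel [-12.84, 14.82, 1.0] dr [0.0, -0.0, 24.1] rows>= 4.7
to [ 472.3 -375.4   60. ] travel [0.0, -0.0, 18.0] dr [0.0, 0.0, 0.0] rows>= 4.3
```

Call:
play_rows --plan '[{"travel": [-1.2, 2.2, -1], "dr": [0, 0, 0]}, {"travel": [-2.4, 4.6, -2], "dr": [0, 0, 0]}, {"travel": [-3.6, 7, -3.2], "dr": [0, 0, 0]}, {"travel": [-4.6, 9.2, -3.2], "dr": [0, 0, 0]}, {"travel": [-5.6, 11, -3.2], "dr": [0, 0, 0]}]'

```text
time_s: 50.78
tool_pos: [556.3, -201.2, 240.6]
tool_rot: [0.992, 0.125, 0.003, -0.001]
contact_force: [0.3, -0.3, -0.7]
finger_gap: 9.8
gripper_force: 40.0
```

Call:
play_rows --plan '[{"travel": [-2.5, 3, 0], "dr": [0, 0, 5]}, {"travel": [-5.1, 6, 0], "dr": [0, 0, 10]}, {"travel": [-7.7, 9, 0], "dr": [0, 0, 15]}, {"travel": [-10.3, 12, 0], "dr": [0, 0, 20]}, {"travel": [-12.9, 14.8, 0], "dr": [0, 0, 24.1]}]'

```text
time_s: 51.2
tool_pos: [466.8, -376.4, 238.5]
tool_rot: [0.996, -0.087, 0.002, -0.002]
contact_force: [0.6, -0.4, -0.9]
finger_gap: 9.9
gripper_force: 40.0
```

Call:
play_rows --plan '[{"travel": [0, 0, 2], "dr": [0, 0, 0]}, {"travel": [0, 0, 4], "dr": [0, 0, 0]}, {"travel": [0, 0, 7], "dr": [0, 0, 0]}, {"travel": [0, 0, 10], "dr": [0, 0, 0]}, {"travel": [0, 0, 10], "dr": [0, 0, 0]}]'

```text
time_s: 51.62
tool_pos: [465.1, -370.9, 131.8]
tool_rot: [0.996, -0.085, -0.003, -0.006]
contact_force: [-0.3, 1.0, -1.9]
finger_gap: 9.9
gripper_force: 40.0
```

Call:
play_rows --plan '[{"travel": [0, 0, 0], "dr": [0, 0, 0]}, {"travel": [0, 0, 0], "dr": [0, 0, 0]}, {"travel": [0, 0, 0], "dr": [0, 0, 0]}]'

```text
time_s: 51.87
tool_pos: [469.6, -375.7, 141.8]
tool_rot: [0.996, -0.085, 0.003, -0.0]
contact_force: [-0.7, -0.1, -0.2]
finger_gap: 9.7
gripper_force: 40.0
```

```bash
python3 - <<'E'
from h import *
legs(((471.6,-375.1,90),-.171,0),((471.6,-375.1,47),-.171,0))
E
```

```text
to [ 471.6 -375.1   90. ] travel [0.16, -0.09, 5.18] dr [-0.1, -0.4, 0.1] rows>= 1.2
to [ 471.6 -375.1   47. ] travel [0.0, -0.0, 4.3] dr [0.0, 0.0, 0.0] rows>= 1.0
```

Call:
play_rows --plan '[{"travel": [0.1, 0, 1.5], "dr": [0, 0, 0]}, {"travel": [0.2, -0.1, 3.3], "dr": [0, 0, 0]}, {"travel": [0.2, -0.1, 4.8], "dr": [0, 0, 0]}, {"travel": [0.2, -0.1, 5.8], "dr": [0, 0, 0]}, {"travel": [0.2, -0.1, 6.2], "dr": [0, 0, 0]}]'

```text
time_s: 52.28
tool_pos: [470.9, -373.7, 77.1]
tool_rot: [0.996, -0.085, 0.002, -0.002]
contact_force: [-0.8, -0.1, -1.5]
finger_gap: 9.8
gripper_force: 40.0
```

Call:
play_rows --plan '[{"travel": [0, 0, 0], "dr": [0, 0, 0]}, {"travel": [0, 0, 0], "dr": [0, 0, 0]}, {"travel": [0, 0, 0], "dr": [0, 0, 0]}]'

```text
time_s: 52.53
tool_pos: [471.5, -374.5, 78.7]
tool_rot: [0.996, -0.085, 0.003, -0.001]
contact_force: [-1.0, 0.5, -0.4]
finger_gap: 10.0
gripper_force: 40.0
```

```bash
python3 - <<'E'
from h import *
legs(((471.6,-375.1,47),-.171,0))
E
```

```text
to [ 471.6 -375.1   47. ] travel [-0.0, 0.06, 3.17] dr [-0.1, -0.3, 0.1] rows>= 0.8
```

Call:
play_rows --plan '[{"travel": [0, 0, 0.8], "dr": [0, 0, 0]}, {"travel": [0, 0, 1.6], "dr": [0, 0, 0]}, {"travel": [0, 0, 2.3], "dr": [0, 0, 0]}, {"travel": [0, 0, 2.7], "dr": [0, 0, 0]}, {"travel": [0, 0, 3], "dr": [0, 0, 0]}]'

```text
time_s: 52.95
tool_pos: [470.7, -373.1, 47.0]
tool_rot: [0.996, -0.085, 0.001, -0.003]
contact_force: [-5.4, 5.6, 18.7]
finger_gap: 9.9
gripper_force: 40.0
```

Call:
play_rows --plan '[{"travel": [0, 0, 0.1], "dr": [0, 0, 0]}, {"travel": [0, 0, 0.2], "dr": [0, 0, 0]}, {"travel": [0, 0, 0.3], "dr": [0, 0, 0]}, {"travel": [0, 0, 0.3], "dr": [0, 0, 0]}]'

```text
time_s: 53.28
tool_pos: [471.5, -374.2, 47.0]
tool_rot: [0.996, -0.085, 0.002, -0.002]
contact_force: [-4.7, 4.1, 15.9]
finger_gap: 9.8
gripper_force: 40.0
```

Seated, with about 16 N of contact. Release, retreat, and check.

Call:
play_rows --plan '[{"travel": [0, 0, 0], "dr": [0, 0, 0]}, {"travel": [0, 0, 0], "dr": [0, 0, 0]}, {"travel": [0, 0, 0], "dr": [0, 0, 0]}, {"travel": [0, 0, 0], "dr": [0, 0, 0]}, {"travel": [0, 0, 0], "dr": [0, 0, 0]}]' --jaw 3

```text
time_s: 53.7
tool_pos: [470.8, -373.4, 43.8]
tool_rot: [0.996, -0.085, 0.002, -0.002]
contact_force: [-0.5, -0.6, -0.7]
finger_gap: 29.8
gripper_force: 0.0
```

Call:
play_rows --plan '[{"travel": [0, 0, -3], "dr": [0, 0, 0]}, {"travel": [0, 0, -7], "dr": [0, 0, 0]}, {"travel": [0, 0, -11], "dr": [0, 0, 0]}, {"travel": [0, 0, -15], "dr": [0, 0, 0]}, {"travel": [0, 0, -19], "dr": [0, 0, 0]}]'

```text
time_s: 54.12
tool_pos: [469.9, -373.9, 235.8]
tool_rot: [0.996, -0.085, 0.002, -0.002]
contact_force: [0.1, -0.1, 0.3]
finger_gap: 30.1
gripper_force: 0.0
```

Call:
play_rows --plan '[{"travel": [2, -3.6, 0], "dr": [0, 0, 0]}, {"travel": [4, -7.2, 0], "dr": [0, 0, 0]}, {"travel": [4, -11, 0], "dr": [0, 0, 0]}, {"travel": [4, -15, 0], "dr": [0, 0, 0]}, {"travel": [4, -18, 0], "dr": [0, 0, 0]}]'

```text
time_s: 54.53
tool_pos: [540.3, -200.9, 234.7]
tool_rot: [0.996, -0.084, 0.002, -0.002]
contact_force: [1.0, -0.6, 0.5]
finger_gap: 29.7
gripper_force: 0.0
```

```bash
python3 - <<'E'
from h import *
p,z,i=shot();c=cloud(z,i)
m=(z>0)&(c[...,2]>66)&(c[...,2]<92)&(np.hypot(c[...,0]-495,c[...,1]+380)<60);A=c[m]
t=-.171;e=np.array([[np.cos(t),np.sin(t)],[-np.sin(t),np.cos(t)]]);q=(A[:,:2]-[518,-383.2])@e.T
for lo,hi in((-60,-34.5),(-34,-12),(-10,15)):
    k=(q[:,0]>lo)&(q[:,0]<hi);print(k.sum(),np.median(q[k],0),np.percentile(A[k,2],75))
a=cv2.resize(p[220:305,460:535],(480,544),interpolation=cv2.INTER_CUBIC);b=cv2.resize(p[240:320,220:265+30],(300,320),interpolation=cv2.INTER_CUBIC);b=np.vstack([b,np.zeros((224,300,3),np.uint8)])
cv2.imwrite("pics/c12.png",np.hstack([a,b])[:,:,::-1])
E
```

```text
return _methods._mean(a, axis=axis, dtype=dtype,
  ret = um.true_divide(
Traceback (most recent call last):
IndexError: index -1 is out of bounds for axis 0 with size 0
```

Call:
play_rows --plan '[{"travel": [0, -4, 0], "dr": [0, 0, 0]}, {"travel": [0, -8, 0], "dr": [0, 0, 0]}, {"travel": [0, -12, 0], "dr": [0, 0, 0]}, {"travel": [0, -16, 0], "dr": [0, 0, 0]}, {"travel": [0, -16, 0], "dr": [0, 0, 0]}]'

```text
time_s: 55.0
tool_pos: [567.4, -40.4, 235.6]
tool_rot: [0.997, -0.082, 0.002, -0.003]
contact_force: [0.1, 0.1, 0.4]
finger_gap: 30.2
gripper_force: 0.0
```

```bash
python3 - <<'E'
from h import *
p,z,i=shot();c=cloud(z,i)
a=cv2.resize(p[220:305,460:535],(480,544),interpolation=cv2.INTER_CUBIC);b=cv2.resize(p[240:320,220:265+30],(300,320),interpolation=cv2.INTER_CUBIC);b=np.vstack([b,np.zeros((224,300,3),np.uint8)])
cv2.imwrite("pics/c12.png",np.hstack([a,b])[:,:,::-1])
m=(z>0)&(c[...,2]>66)&(c[...,2]<92)&(np.hypot(c[...,0]-495,c[...,1]+380)<60);A=c[m]
t=-.171;e=np.array([[np.cos(t),np.sin(t)],[-np.sin(t),np.cos(t)]]);q=(A[:,:2]-[518,-383.2])@e.T
for lo,hi in((-60,-34.5),(-34,-12),(-10,15)):
    k=(q[:,0]>lo)&(q[:,0]<hi);print(k.sum(),k.any() and (np.median(q[k],0),np.percentile(A[k,2],75)))
E
```

```text
47 (array([-47.0295487 ,   2.85158383]), np.float64(83.17185106898725))
43 (array([-22.76151561,   2.36471494]), np.float64(79.96905512756052))
35 (array([0.85820035, 1.70912297]), np.float64(76.14711416661376))
```

View pics/c12.png

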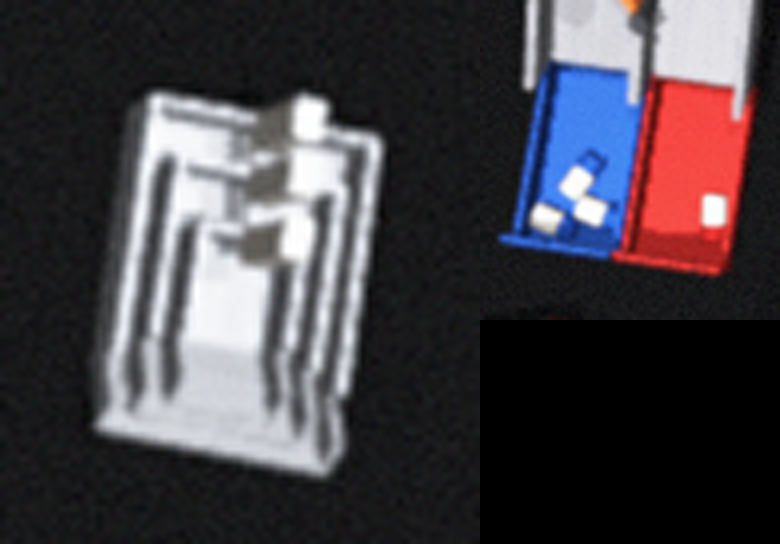

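The dishes are nested evenly. The three fins are about 24 mm apart, with tops at roughly 76, 80 and 83 mm. The vials are in their trays, at c12 (575,183), (590,212) and (545,218) for blue and (713,210) for red.

```bash
python3 - <<'E'
from plant import robot
print(robot.finish_job())
E
```

```text
the job is handed in; nothing more can be done
None
```

I handed the job in at about 55 s of the 210 s allowed; the last picture shows the three blue-capped vials in the blue tray, the one red-capped vial in the red tray and the dishes nested the same way round, but no verdict came back from the judge.

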